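# Stand the recipe panel on its kickstand

### The arm

A 7-joint arm with a two-finger parallel gripper is mounted at the origin on the work surface. World frame = base frame: x ahead of the robot, y to its left, z up, the work surface at z = 0. Lengths are in m, angles in rad, forces in N, time in s.
With the tool pointing down it reaches from about 0.425 to 0.975 m from the base axis. Payload 16.7 kg.
Tool frame: the origin (TCP) lies midway between the tips of the shut fingers; the grasp point (between the pads) lies 19 mm behind it; z points along the fingers, y is the direction in which the jaws open and shut (so a half turn about z gives the same grasp; the last joint's range is limited). The gripper opens to 85 mm and grips with 20 to 120 N. Pads are 22 mm wide; open, the fingers measure 114 mm over their backs; the gripper's body (76 mm by 85 mm) begins 54 mm behind the grasp point. The pads swing forward as they close: fully open they stand 13 mm farther back than shut.
Start: joints at [1.056, 0.426, 0.074, 1.606, -0.034, 1.111, -0.067], TCP at [0.241, -0.631, 0.194] pointing down, gripper open.
Joint ranges: [-2.85, 2.85], [-0.5, 2.14], [-1.23, 1.37], [0.21, 2.46], [-1.02, 4.16], [0.16, 2.05], [-2.73, 2.73]. Speed limits (rad/s): [1.89, 1.89, 2.39, 2.39, 3.01, 3.01, 3.01].

### API

Orientations are given as a unit quaternion [x, y, z, w].
In Python, from rig import arm, cams, job gives the robot as it stands. The module is installed in compiled form; this text tells all that it offers.
- The arm moves only by the tool play_rows, never from a script. Its argument "moves" is a list of rows, each an object of numbers: "hand": the finger opening in cm, from 0 to 8.54; "tx", "ty", "tz": the shift along the tool's x, y, z in cm; "rx", "ry", "rz": the turn, a rotation vector about the tool's x, y, z in degrees. In form: [{"hand": .., "tx": .., "ty": .., "tz": .., "rx": .., "ry": .., "rz": ..}, ...]. A call has 1 to 8 rows; each row shifts and turns the commanded pose from where the row before left it, along the tool's axes as they then stand; what a row does not reach is not made up. A row lasts 1/8 s, in which the tool goes at most 62.5 mm and 10.7 degrees, less where a joint would pass 70% of its speed; a pose out of reach is approached as far as the arm can. A call with a gripper value outside its range is refused whole. The fingers move at their own pace and stop on an object; "force" is the grip in N (left out, the last holds). Time passes only in rows, so rows that do not move let the fingers close. It gives the time, the measured TCP pose, the force and the opening at its end, in the units of the state.
- arm.get_state(): the state, without advancing time (a new reading comes with each control period).
- cams.camera(name): name is "side" or "top"; returns the picture (420x560x3 uint8, red, green, blue); there is no depth.
- cams.camera_info(name): a dict with "fx", "fy", "cx", "cy" (pixels), "xyz" and "rotation" of the camera in the world. Camera axes: x right, y down, z forward; pixel columns grow to the right and rows downward; lengths in m; the calibration is good to about 2 mm. A picture is of the moment at which its call begins. camera_info takes no time and is no camera call.
- job.sign_off(): hands the job in, once; it reports no verdict.
The state is a dict: "time": time; "joint_pos": joint angles; "qvel": joint speeds; "effort": joint torques, N m; "tcp_pos": TCP position; "eef_rot": TCP orientation; "contact_force": force on the tool from outside, world axes, zero at the start; "ft_torque": the same for the moment, N m; "finger_gap": finger opening in m.
Only numpy, scipy, OpenCV 4.12 (cv2) and the standard library are available. Lean on these libraries where they do the work, as an engineer would, in place of code of your own. Each camera call takes 0.05 s, during which the arm holds its last target.

### The job

The recipe panel lies on its face. Take the glass jar off the grey mat and set it upright in the middle of the cork coaster; fold the panel's wire kickstand fully out while the panel still lies on its face, then pick the panel up and stand it on that kickstand, lower edge and foot bar both on the mat, centred between the mat's sides and square to it, with its picture side facing out over the mat's red-striped edge. Do not let the panel drop, do not tip the jar over, leave the pot, colander, tin, spatula and whisk where they are, and let go of everything at the end.

Things in the scene. Friction and masses are not known exactly. Their poses are not given: they have to be found in the camera images.
- panel_mid (a point): Centre of the recipe panel: wooden board 170 (x) x 130 (y) x 14 mm (z), 0.49 kg with fittings, face down on the counter at the start. x points to its top edge (the end with the red tube), z out of its BACK (up at the start); the dark picture side with coloured bars is -z. Stood on its kickstand it leans back 24 degrees from vertical: x up and back, z back and 24 degrees below level.
- panel_grip (a point): Centre of the red grip tube, 12 mm diameter, 84 mm long, along the panel's y, on two thin arms (y = +-52 mm); at x=+105, z=+35 mm from panel_mid, 42 mm above the counter at the start. The tube turns freely on its rod: held by it, the panel swings like a bucket and hangs near upright, bottom edge roughly below the tube, its top tipped 10 to 20 degrees to the picture side. Axes as panel_mid.
- panel_base (a point): Middle of the panel's bottom edge on its back face (x=-85, y=0, z=+7 mm from panel_mid). This edge rests on the mat when the panel stands. When standing, the tube is 163 mm higher than this edge and 103 mm behind it. Axes as panel_mid.
- panel_hinge (a point): Middle of the kickstand's hinge axis, which runs along the panel's y, 26 mm off the back face (x=+30, y=0, z=+33 mm from panel_mid). Axes as panel_mid.
- kickstand (a joint): Opening angle of the wire kickstand: 0 = folded, parallel to the back with its foot towards the panel's bottom edge; grows as the foot is swung up off the back; hard stop at 0.95 rad = fully out. It starts up to 0.25 rad open. The hinge is stiff (about 0.07 N m, under 1 N at the foot) and stays where it is left.
- foot_bar (a point): Centre of the kickstand's foot bar: black rubber, 10 mm diameter, 90 mm long, along the panel's y, 104 mm from the hinge axis, on two steel wires (8 mm) at y = +-45 mm. Folded, it is 26 mm above the back face (40 mm above the counter). Standing, it rests on the mat 123 mm behind the bottom edge. Axes turn with the kickstand: x from foot to hinge, y as the panel's.
- mat: Grey mat fixed to the counter, 200 x 200 mm, 4 mm thick; origin at the centre of its underside. x points away from its red-striped edge (stripe along y, at x = -88 mm). The panel's bottom edge goes on the stripe side (about x = -60 mm), the foot bar on the +x side, so that the picture side faces the mat's -x.
- jar_mid (a point): Centre (45 mm above its underside) of the glass jar with orange contents and steel twist cap: 60 mm diameter, 90 mm high, cap 58 mm diameter and 20 mm high; 0.25 kg. It stands on the mat at the start.
- coaster: Round cork coaster fixed to the counter, 110 mm diameter, 6 mm thick; origin at the centre of its underside.
- pot: Bystander: closed green enamel pot, 156 mm diameter, 146 mm high with lid knob, two loop handles reaching 100 mm out along +-y; origin at the centre of its underside.
- colander: Bystander: orange colander, 170 mm diameter (208 mm over its two ears along y), 85 mm high; origin at the centre of its underside.
- tin: Bystander: cream storage tin with wooden lid, 104 mm diameter, 148 mm high; origin at the centre of its underside.
- spatula: Bystander: bamboo spatula lying flat, 195 mm long along its x (-103 to +93 mm), 50 mm wide, 10 mm thick; beside the panel.
- whisk: Bystander: flat yellow silicone whisk lying flat, 195 mm long along its x (-90 to +103 mm), 57 mm wide, 18 mm thick; beside the mat.
Mind the look-alikes: they are no part of the job. Of the things like the part that bears panel_mid, leave any that is orange; of the rest the larger one is meant.

How it is judged:
On the way:
1. the kickstand is folded out (at least 0.85 rad) while the panel still lies on its face (within 15 degrees) (value of joint kickstand above 0.85 rad and angle between panel_mid's own z axis and vertical below 0.26 rad), for 0.2 s.
At the end, for the whole second after the job is handed in: Kickstand out (0.85 rad or more); panel at rest on it, leaning 18 to 31 degrees, square to the mat within 0.2 rad, edge (striped half) and foot on the mat, middles within 40 and 50 mm of its centre line, picture side to the stripe; jar upright, at rest on the coaster, within 28 mm of centre (value of joint kickstand above 0.85 rad and angle between panel_mid's own z axis and vertical between 1.88 and 2.12 rad and angle between the y axis of panel_mid and the y axis of mat, either way round below 0.2 rad and x of panel_base in the frame of mat between -0.1 and 0 m and y of panel_base in the frame of mat between -0.04 and 0.04 m and z of panel_base in the frame of mat below 0.012 m and x of foot_bar in the frame of mat between 0.01 and 0.1 m and y of foot_bar in the frame of mat between -0.05 and 0.05 m and z of foot_bar in the frame of mat below 0.016 m and linear speed of each of panel, jar below 0.02 m/s and horizontal distance between jar_mid and coaster below 0.028 m and angle between jar_mid's own z axis and vertical below 0.1 rad and height (world z) of jar_mid below 0.058 m); the robot touches nothing.
It fails at once if the pot, colander, tin, spatula or whisk is moved by more than 20 mm (distance of any of pot, colander, tin, spatula, whisk from where it was at the start of the episode above 0.02 m).
It fails at once if the pot, colander or tin is tipped (angle between any of pot, colander, tin's own z axis and vertical above 0.3 rad).
It fails at once if the jar is tipped over (more than 45 degrees) (angle between jar_mid's own z axis and vertical above 0.8 rad).
It fails at once if the panel is let fall (faster than 0.6 m/s with no finger on it) (linear speed of panel above 0.6 m/s and contact force between the fingers and panel below 0.05 N).
It also fails if it takes over 72 s, if anything falls off the work surface, if the arm or the gripper's body presses on something with over 40 N, if the wrist force passes 120 N, or if a joint passes its speed limit or range.

## Working session

There is one attempt and no reset: what is moved stays moved. The work goes in short steps, Python scripts to look and compute and a tool call to move; the robot and the scene stay as the last step left them, time stands still between calls to the robot, and variables do not carry over. Pictures are saved under pics/ and viewed, and the job is handed in when it is done.

Besides the shell and the picture viewer there is one more tool, called after "Emit:" as name([rows], argument=value, ...), one row to a line, values as JSON. play_rows: Moves the arm, as the interface text tells. Its arguments: {"type":"object","properties":{"moves":{"type":"array"},"force":{"type":"number"}},"required":["moves"]}

```bash
mkdir -p pics
python3 - <<'E'
from rig import arm,cams,job
import cv2
print(arm.get_state())
for n in("side","top"):
    print(n,cams.camera_info(n))
    cv2.imwrite(f"pics/{n}0.png",cams.camera(n)[:,:,::-1])
E
```

```text
{'time': 0.0, 'joint_pos': array([ 1.0565005 ,  0.42673685,  0.07385464,  1.60664639, -0.03409949,
        1.11082128, -0.06713551]), 'qvel': array([-0.00120787, -0.00168708, -0.00167542, -0.00047853, -0.00070539,
       -0.00120797,  0.00016621]), 'effort': array([-6.36391142e-04, -9.49800253e+01,  3.76108110e+00, -4.63508928e+01,
        1.93090952e-02,  1.00788256e-02,  1.14154037e-05]), 'tcp_pos': array([ 0.24060207, -0.63014041,  0.19279014]), 'eef_rot': array([ 9.83417833e-01,  1.81352992e-01, -1.72740457e-04, -6.53720004e-04]), 'contact_force': array([ 0.56155141, -0.05605523, -0.27497894]), 'ft_torque': array([0.00910609, 0.00842214, 0.0382135 ]), 'finger_gap': 0.08515323866667257}
side {'fx': 409.8823785475729, 'fy': 409.8823785475729, 'cx': 280.0924780354595, 'cy': 211.57113665406874, 'xyz': array([0.45785397, 1.12979232, 0.7405199 ]), 'rotation': array([-0.03744906,  0.87082016, -0.49009482,  0.0087681 ])}
top {'fx': 449.6111065533333, 'fy': 449.6111065533333, 'cx': 283.0731775453483, 'cy': 214.94525675214385, 'xyz': array([ 0.42385402, -0.04058067,  1.41959312]), 'rotation': array([-0.6969167 ,  0.71622093, -0.02065687,  0.03013288])}
```

View pics/top0.png

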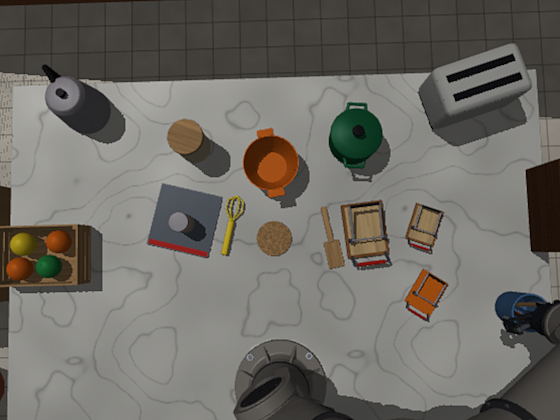

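View pics/side0.png

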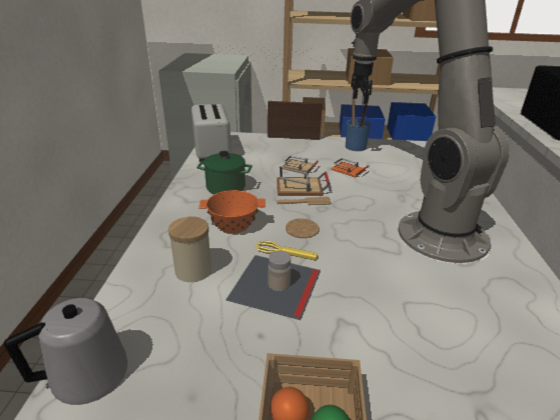

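```bash
cat > h.py <<'E'
import numpy as np,cv2
from scipy.spatial.transform import Rotation as R
from rig import arm,cams,job
I={n:cams.camera_info(n) for n in("side","top")}
def ray(n,u,v):
    i=I[n];d=R.from_quat(i["rotation"]).apply([(u-i["cx"])/i["fx"],(v-i["cy"])/i["fy"],1]);return i["xyz"],d
def onz(n,u,v,z):
    o,d=ray(n,u,v);return o+d*(z-o[2])/d[2]
def proj(n,p):
    i=I[n];c=R.from_quat(i["rotation"]).inv().apply(np.atleast_2d(p)-i["xyz"]);return np.c_[i["fx"]*c[:,0]/c[:,2]+i["cx"],i["fy"]*c[:,1]/c[:,2]+i["cy"]]
def crop(img,x0,y0,x1,y1,k,f):
    c=cv2.resize(img[y0:y1,x0:x1,::-1],None,fx=k,fy=k,interpolation=cv2.INTER_CUBIC)
    for x in range((x0+9)//10*10,x1,10): cv2.line(c,((x-x0)*k,0),((x-x0)*k,6 if x%50 else 14),(255,0,255),1); 
    for y in range((y0+9)//10*10,y1,10): cv2.line(c,(0,(y-y0)*k),(6 if y%50 else 14,(y-y0)*k),(255,0,255),1)
    cv2.imwrite(f,c)
def snap(n,f): 
    im=cams.camera(n);cv2.imwrite(f,im[:,:,::-1]);return im
E
python3 - <<'E'
from h import *
t=cv2.imread("pics/top0.png")[:,:,::-1];s=cv2.imread("pics/side0.png")[:,:,::-1]
crop(t,310,185,450,325,5,"pics/c1.png")
crop(t,140,175,300,265,5,"pics/c2.png")
crop(s,265,145,375,215,7,"pics/c3.png")
crop(s,220,215,330,320,5,"pics/c4.png")
E
```

```text
(no output)
```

View pics/c1.png

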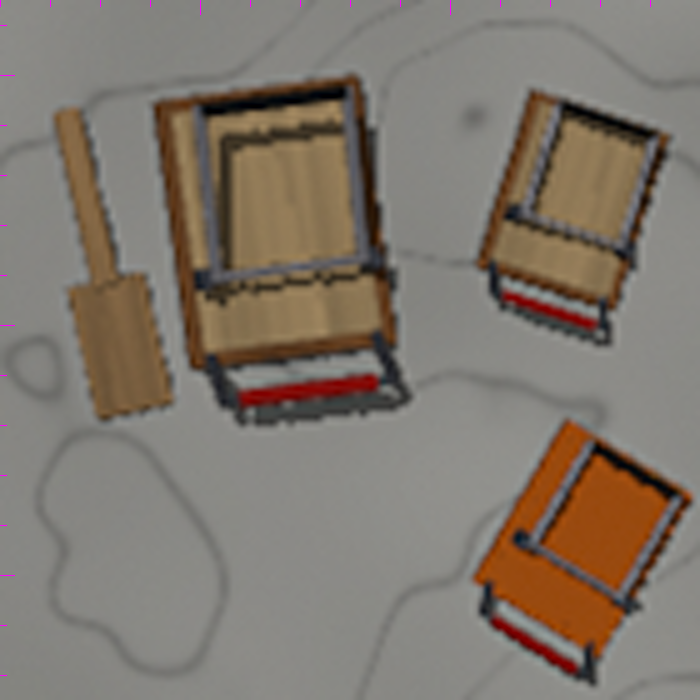

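View pics/c2.png

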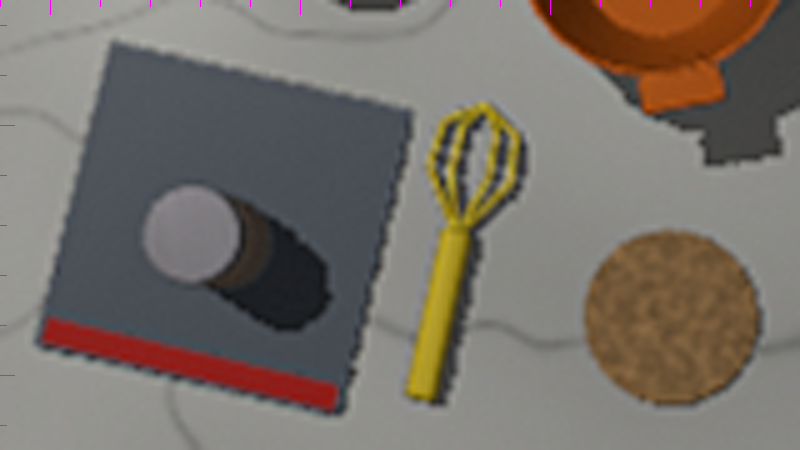

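View pics/c3.png

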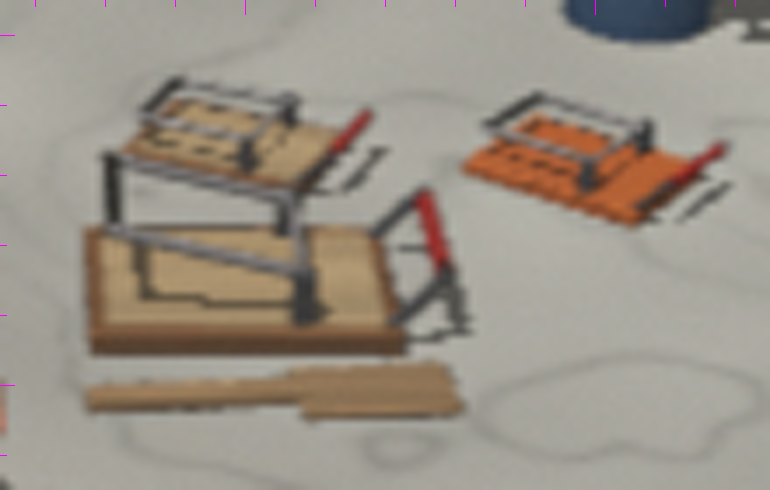

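View pics/c4.png

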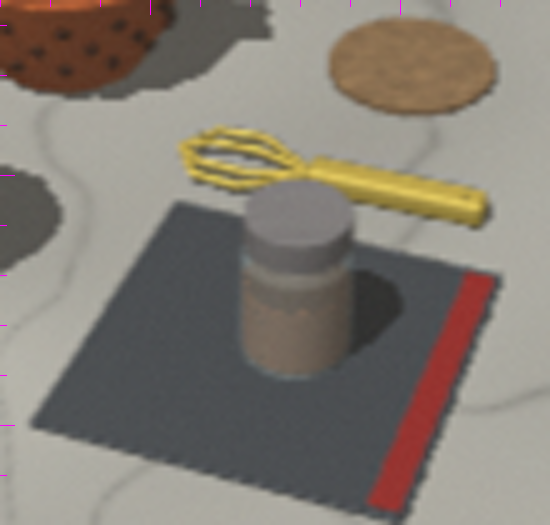

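Run:
```python
from h import *
c1=lambda x,y:(310+x/5,185+y/5)
c2=lambda x,y:(140+x/5,175+y/5)
# crop pixel centre shift: resized coords -> u=(x+.5)/k-.5
P=lambda x,y,ox,oy,z:onz("top",ox+(x+.5)/5-.5,oy+(y+.5)/5-.5,z)
a=P(238,398,310,185,.042);b=P(380,382,310,185,.042)
print("tube",a,b,np.linalg.norm(a-b),(a+b)/2)
yv=(a-b)[:2]; 
print("tube y dir",np.degrees(np.arctan2(yv[1],yv[0])))
for q in[(158,103),(356,77),(395,345),(205,362)]:print("panel top",P(*q,310,185,.014))
for q in[(110,42),(413,112),(342,413),(38,345)]:print("mat",P(*q,140,175,.004))
print("coaster",P(672,317,140,175,.006))
print("jarcap",P(192,234,140,175,.094))
# side
Q=lambda x,y,z:onz("side",220+(x+.5)/5-.5,215+(y+.5)/5-.5,z)
for q in[(178,202),(502,275),(398,522),(32,425)]:print("mat s",Q(*q,.004))
print("coaster s",Q(413,65,.006));print("jarcap s",Q(299,212,.094))
S=lambda x,y,z:onz("side",265+(x+.5)/7-.5,145+(y+.5)/7-.5,z)
print("tube s",S(424,195,.042),S(445,265,.042))
for q in[(88,325),(405,325),(88,228),(375,230)]:print("panel s",S(*q,.014))
print("tin s",onz("side",190,232,.148), "top", onz("top",185,137,.148))
print("pot top",onz("top",358,132,.146))
```

```text
tube [ 0.36685402 -0.24477149  0.042     ] [ 0.37426175 -0.33125201  0.042     ] 0.08679720990225942 [ 0.37055789 -0.28801175  0.042     ]
tube y dir 94.89587784741408
panel top [ 0.55080098 -0.20600779  0.014     ]
panel top [ 0.56366103 -0.33036803  0.014     ]
panel top [ 0.39585853 -0.3474272   0.014     ]
panel top [ 0.38847108 -0.22932694  0.014     ]
mat [0.6387466  0.36115036 0.004     ]
mat [0.58841351 0.16855128 0.004     ]
mat [0.39944331 0.21651155 0.004     ]
mat [0.4472831  0.40818806 0.004     ]
coaster [0.45404234 0.00745392 0.006     ]
jarcap [0.50899126 0.28768532 0.094     ]
mat s [0.58621079 0.17349921 0.004     ]
mat s [0.39656746 0.22178287 0.004     ]
mat s [0.44858414 0.41455554 0.004     ]
mat s [0.63672363 0.36569082 0.004     ]
coaster s [0.45251109 0.01587191 0.006     ]
jarcap s [0.5077358  0.29238853 0.094     ]
tube s [ 0.3741342  -0.33031505  0.042     ] [ 0.36464109 -0.245638    0.042     ]
panel s [ 0.55232979 -0.20869847  0.014     ]
panel s [ 0.38409127 -0.22787175  0.014     ]
panel s [ 0.56152746 -0.32335065  0.014     ]
panel s [ 0.39947604 -0.33982647  0.014     ]
tin s [0.73836121 0.28198685 0.148     ] top [0.74849346 0.25164654 0.148     ]
pot top [ 0.7484464  -0.24621328  0.146     ]
```

```bash
cat >> h.py <<'E'
from scipy.spatial.transform import Slerp
def tool(yaw,tilt=0):
    # tool z down; tool y (jaws) at azimuth yaw deg; tilt deg about tool x (rx)
    y=np.array([np.cos(np.radians(yaw)),np.sin(np.radians(yaw)),0]);z=np.array([0,0,-1.]);x=np.cross(y,z)
    return R.from_matrix(np.c_[x,y,z])*R.from_rotvec([np.radians(tilt),0,0])
def plan(wps,start=None):
    # wps: list of (pos, Rot, nrows)
    s=arm.get_state()
    p=np.array(s["tcp_pos"]);r=R.from_quat(s["eef_rot"])
    if start is not None:p,r=np.array(start[0]),start[1]
    for q,rt,n in wps:
        q=np.array(q);d=(r.inv()*rt).as_rotvec();p0,r0=p,r
        for k in range(1,n+1):
            pn=p0+(q-p0)*k/n;rn=r0*R.from_rotvec(d*k/n)
            t=np.round(100*r.inv().apply(pn-p),1);w=np.round(np.degrees((r.inv()*rn).as_rotvec()),1)
            print(t,w)
            p=p+r.apply(t/100);r=r*R.from_rotvec(np.radians(w))
    print("end",p.round(4),r.as_matrix().round(3).tolist())
def st():
    s=arm.get_state();m=R.from_quat(s["eef_rot"]).as_matrix()
    print("t",round(s["time"],2),"p",s["tcp_pos"].round(4),"yaw_y",np.degrees(np.arctan2(m[1,1],m[0,1])).round(1),"z",m[:,2].round(3),"j",s["joint_pos"].round(2),"F",s["contact_force"].round(1),"gap",round(s["finger_gap"],4))
E
python3 - <<'E'
from h import *
st()
plan([((.47,-.22,.2),tool(3),8)])
plan([((.509,.290,.16),tool(3),10)],((.47,-.22,.2),tool(3)))
# kickstand angle by model
c=np.array([.4745,-.2766,.007]);a=np.radians(186)
X=np.array([np.cos(a),np.sin(a),0]);Z=np.array([0,0,1.]);Y=np.cross(Z,X)
for th in(0,.1,.15,.2,.25):
    f=c+X*(.03-.104*np.cos(th))+Z*(.033+.104*np.sin(th))
    pts=np.array([f+Y*.045,f-Y*.045,c+X*.03+Z*.033+Y*.045,c+X*.03+Z*.033-Y*.045])
    ps=(proj("side",pts)-[265,145])*7; pt=(proj("top",pts)-[310,185])*5
    print(th,f.round(4),ps.round(0).tolist(),pt.round(0).tolist())
E
```

```text
t 0.1 p [ 0.2406 -0.6302  0.1929] yaw_y -69.1 z [-0.001  0.001 -1.   ] j [ 1.06  0.43  0.07  1.61 -0.03  1.11 -0.07] F [ 0.7  0.3 -0.3] gap 0.0854
[ 4.5 -3.8 -0.1] [-0. -0. -9.]
[ 5.  -3.  -0.1] [-0. -0. -9.]
[ 5.5 -2.2 -0.1] [-0. -0. -9.]
[ 5.7 -1.3 -0. ] [-0. -0. -9.]
[ 5.9 -0.4 -0.1] [-0.  -0.  -9.1]
[ 5.8  0.6 -0.1] [-0. -0. -9.]
[ 5.7  1.4 -0.1] [-0. -0. -9.]
[ 5.4  2.3 -0.1] [-0.  -0.1 -9. ]
end [ 0.4698 -0.2202  0.2002] [[-0.052, 0.999, -0.001], [0.999, 0.052, -0.001], [-0.001, -0.001, -1.0]]
[5.1 0.7 0.4] [0. 0. 0.]
[5.  0.6 0.4] [0. 0. 0.]
[5.1 0.7 0.4] [0. 0. 0.]
[5.1 0.6 0.4] [0. 0. 0.]
[5.1 0.7 0.4] [0. 0. 0.]
[5.  0.6 0.4] [0. 0. 0.]
[5.1 0.7 0.4] [0. 0. 0.]
[5.1 0.7 0.4] [0. 0. 0.]
[5.1 0.6 0.4] [0. 0. 0.]
[5.  0.7 0.4] [0. 0. 0.]
end [0.5094 0.2898 0.16  ] [[-0.052, 0.999, 0.0], [0.999, 0.052, 0.0], [0.0, 0.0, -1.0]]
0 [ 0.5481 -0.2689  0.04  ] [[100.0, 192.0], [105.0, 266.0], [286.0, 193.0], [300.0, 267.0]] [[336.0, 89.0], [191.0, 108.0], [361.0, 257.0], [215.0, 276.0]]
0.1 [ 0.5476 -0.2689  0.0504] [[101.0, 175.0], [106.0, 249.0], [286.0, 193.0], [300.0, 267.0]] [[339.0, 88.0], [193.0, 108.0], [361.0, 257.0], [215.0, 276.0]]
0.15 [ 0.5469 -0.269   0.0555] [[103.0, 166.0], [108.0, 240.0], [286.0, 193.0], [300.0, 267.0]] [[341.0, 88.0], [194.0, 108.0], [361.0, 257.0], [215.0, 276.0]]
0.2 [ 0.546  -0.2691  0.0607] [[105.0, 158.0], [110.0, 231.0], [286.0, 193.0], [300.0, 267.0]] [[343.0, 89.0], [196.0, 109.0], [361.0, 257.0], [215.0, 276.0]]
0.25 [ 0.5449 -0.2692  0.0657] [[107.0, 150.0], [112.0, 223.0], [286.0, 193.0], [300.0, 267.0]] [[345.0, 90.0], [197.0, 110.0], [361.0, 257.0], [215.0, 276.0]]
```

Emit:
play_rows([
  {"hand": 8.5, "tx": 4.5, "ty": -3.8, "tz": -0.1, "rz": -9},
  {"tx": 5, "ty": -3, "tz": -0.1, "rz": -9},
  {"tx": 5.5, "ty": -2.2, "tz": -0.1, "rz": -9},
  {"tx": 5.7, "ty": -1.3, "rz": -9},
  {"tx": 5.9, "ty": -0.4, "tz": -0.1, "rz": -9},
  {"tx": 5.8, "ty": 0.6, "tz": -0.1, "rz": -9},
  {"tx": 5.7, "ty": 1.4, "tz": -0.1, "rz": -9},
  {"tx": 5.4, "ty": 2.3, "tz": -0.1, "rz": -9},
], force=30)

```text
invalid input
```

Run:
```python
from h import *
st()
```

```text
t 0.1 p [ 0.2406 -0.6302  0.1929] yaw_y -69.1 z [-0.001  0.001 -1.   ] j [ 1.06  0.43  0.07  1.61 -0.03  1.11 -0.07] F [ 0.7  0.3 -0.3] gap 0.0854
```

Emit:
play_rows([
  {"hand": 8.5, "tx": 4.5, "ty": -3.8, "tz": -0.1, "rx": 0, "ry": 0, "rz": -9},
  {"hand": 8.5, "tx": 5, "ty": -3, "tz": -0.1, "rx": 0, "ry": 0, "rz": -9},
  {"hand": 8.5, "tx": 5.5, "ty": -2.2, "tz": -0.1, "rx": 0, "ry": 0, "rz": -9},
  {"hand": 8.5, "tx": 5.7, "ty": -1.3, "tz": 0, "rx": 0, "ry": 0, "rz": -9},
  {"hand": 8.5, "tx": 5.9, "ty": -0.4, "tz": -0.1, "rx": 0, "ry": 0, "rz": -9},
  {"hand": 8.5, "tx": 5.8, "ty": 0.6, "tz": -0.1, "rx": 0, "ry": 0, "rz": -9},
  {"hand": 8.5, "tx": 5.7, "ty": 1.4, "tz": -0.1, "rx": 0, "ry": 0, "rz": -9},
  {"hand": 8.5, "tx": 5.4, "ty": 2.3, "tz": -0.1, "rx": 0, "ry": 0, "rz": -9},
], force=30)

```text
time: 1.1
tcp_pos: [0.4707, -0.2189, 0.2006]
eef_rot: [0.687, 0.726, -0.0, 0.0]
contact_force: [-0.0, -0.3, 0.5]
finger_gap: 0.0852
```

Run:
```python
from h import *
st()
plan([((.508,.290,.16),tool(3),9)])
```

```text
t 1.1 p [ 0.4707 -0.2189  0.2006] yaw_y 3.2 z [ 0. -0. -1.] j [ 0.64  0.19 -0.37  1.92  0.08  1.04  0.29] F [-0.  -0.3  0.5] gap 0.0852
[5.6 0.7 0.5] [0. 0. 0.]
[5.6 0.8 0.4] [0. 0. 0.]
[5.7 0.7 0.5] [0.  0.  0.1]
[5.6 0.7 0.4] [ 0.  0. -0.]
[5.6 0.7 0.5] [0. 0. 0.]
[5.6 0.7 0.4] [0. 0. 0.]
[5.7 0.8 0.5] [0. 0. 0.]
[5.6 0.7 0.4] [0.  0.  0.1]
[5.6 0.7 0.5] [ 0.  0. -0.]
end [0.5082 0.2898 0.1595] [[-0.052, 0.999, 0.0], [0.999, 0.052, -0.0], [-0.0, 0.0, -1.0]]
```

Emit:
play_rows([
  {"hand": 8.5, "tx": 5.6, "ty": 0.7, "tz": 0, "rx": 0, "ry": 0, "rz": 0},
  {"hand": 8.5, "tx": 5.6, "ty": 0.8, "tz": 0, "rx": 0, "ry": 0, "rz": 0},
  {"hand": 8.5, "tx": 5.7, "ty": 0.7, "tz": 0, "rx": 0, "ry": 0, "rz": 0},
  {"hand": 8.5, "tx": 5.6, "ty": 0.7, "tz": 0, "rx": 0, "ry": 0, "rz": 0},
  {"hand": 8.5, "tx": 5.6, "ty": 0.7, "tz": 0, "rx": 0, "ry": 0, "rz": 0},
  {"hand": 8.5, "tx": 5.6, "ty": 0.7, "tz": 0, "rx": 0, "ry": 0, "rz": 0},
  {"hand": 8.5, "tx": 5.7, "ty": 0.8, "tz": 0, "rx": 0, "ry": 0, "rz": 0},
  {"hand": 8.5, "tx": 5.6, "ty": 0.7, "tz": 0, "rx": 0, "ry": 0, "rz": 0},
])

```text
time: 2.1
tcp_pos: [0.5053, 0.2333, 0.2004]
eef_rot: [0.689, 0.725, -0.0, 0.0]
contact_force: [1.5, -0.8, -0.4]
finger_gap: 0.0847
```

Emit:
play_rows([
  {"hand": 8.5, "tx": 5.5, "ty": 0.7, "tz": 1, "rx": 0, "ry": 0, "rz": 0},
  {"hand": 8.5, "tx": 0, "ty": 0, "tz": 3, "rx": 0, "ry": 0, "rz": 0},
  {"hand": 8.5, "tx": 0, "ty": 0, "tz": 3, "rx": 0, "ry": 0, "rz": 0},
])

```text
time: 2.48
tcp_pos: [0.5092, 0.2877, 0.1294]
eef_rot: [0.689, 0.725, -0.0, -0.0]
contact_force: [1.3, -0.1, 0.1]
finger_gap: 0.085
```

Run:
```python
from h import *
st()
crop(snap("top","pics/t1.png"),140,160,260,270,5,"pics/c5.png")
crop(snap("side","pics/s1.png"),220,200,340,320,5,"pics/c6.png")
```

```text
t 2.48 p [0.5092 0.2877 0.1294] yaw_y 3.0 z [-0.  0. -1.] j [-0.11  0.42 -0.65  1.84  0.3   0.98 -0.83] F [ 1.3 -0.1  0.1] gap 0.085
```

View pics/c5.png

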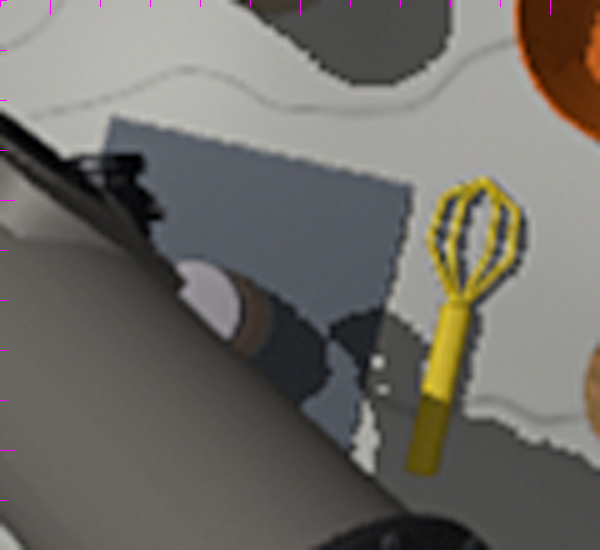

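View pics/c6.png

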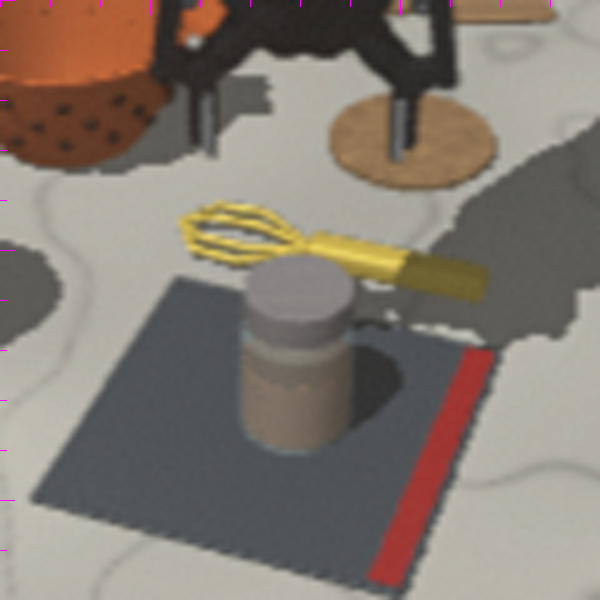

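Run:
```python
from h import *
p=arm.get_state()["tcp_pos"]+[0,0,.013]
print((proj("side",[p,p+[.043,.0,0],p-[.043,0,0],[.508,.29,.094]])-[220,200])*5)
```

```text
[[299.61041427 203.67119098]
 [214.82427413 198.54103973]
 [384.76387416 208.82356764]
 [296.8374747  282.1306524 ]]
```

Run:
```python
from h import *
s=cv2.imread("pics/s1.png")[:,:,::-1]
crop(s,235,170,325,265,8,"pics/c7.png")
p=arm.get_state()["tcp_pos"]
for dz in(0,.013,.032,.05,.086):
  print(dz,((proj("side",[p+[.043,0,dz],p+[.057,0,dz],p+[-.043,0,dz],p+[-.057,0,dz]])-[235,170])*8).round().tolist())
```

```text
0 [[224.0, 591.0], [180.0, 588.0], [494.0, 608.0], [538.0, 610.0]]
0.013 [[224.0, 558.0], [180.0, 555.0], [496.0, 574.0], [540.0, 577.0]]
0.032 [[224.0, 508.0], [179.0, 505.0], [498.0, 524.0], [543.0, 527.0]]
0.05 [[224.0, 460.0], [179.0, 457.0], [501.0, 476.0], [546.0, 479.0]]
0.086 [[224.0, 361.0], [178.0, 359.0], [506.0, 378.0], [552.0, 380.0]]
```

View pics/c7.png

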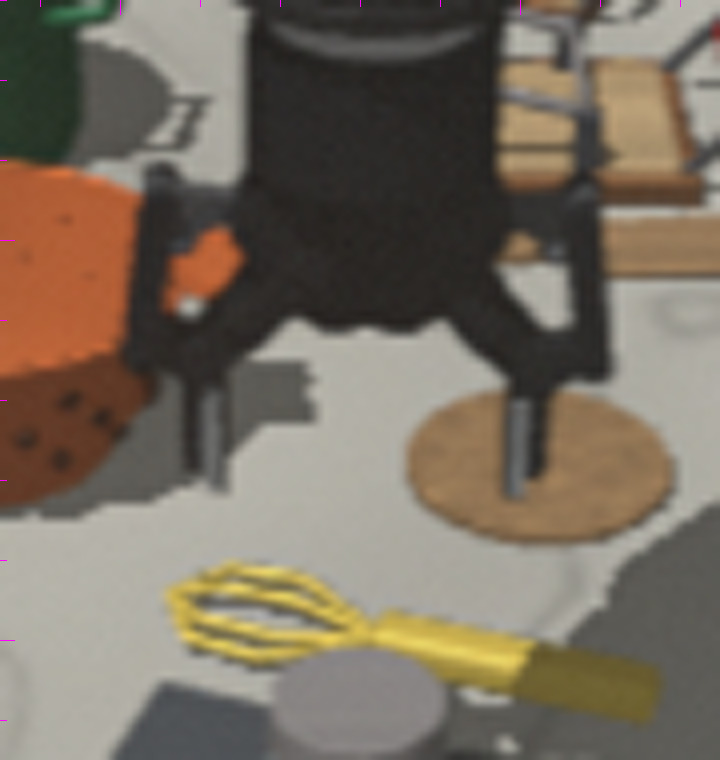

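View pics/s1.png

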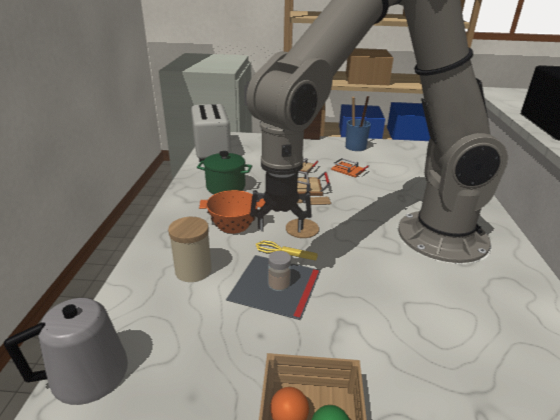

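Run:
```python
from h import *
p=np.array([.2406,-.6302,.1929])
print(proj("side",[p,p+[0,0,.013],p+[0,0,.04]]),proj("top",[p,p+[0,0,.013],p+[0,0,.04]]))
s=cv2.imread("pics/side0.png")[:,:,::-1]
crop(s,320,20,410,150,5,"pics/c8.png")
s=cv2.imread("pics/top0.png")[:,:,::-1]
crop(s,470,270,560,370,6,"pics/c9.png")
```

```text
[[357.43285226 112.35472686]
 [357.79295782 109.40049535]
 [358.54973179 103.19207815]] [[511.77687812 309.94348662]
 [514.19816693 310.62691125]
 [519.39949325 312.09501968]]
```

View pics/c8.png

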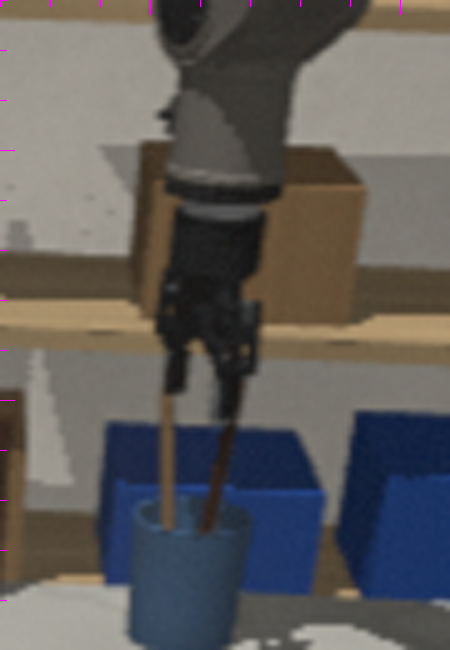

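View pics/c9.png

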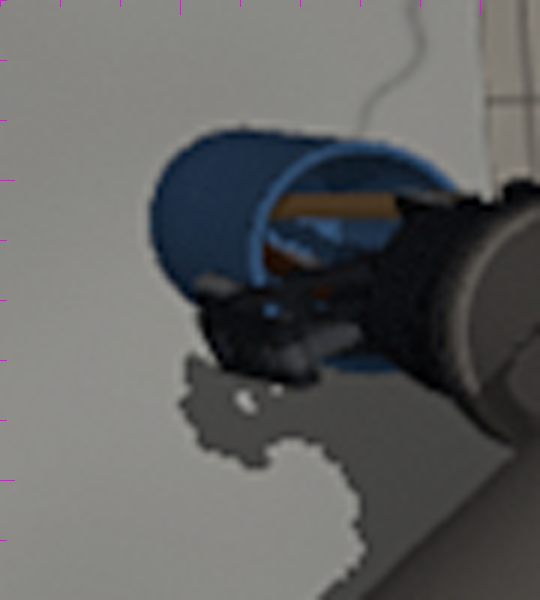

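Emit:
play_rows([
  {"hand": 8.5, "tx": 0.2, "ty": -0.1, "tz": 3, "rx": 0, "ry": 0, "rz": 0},
  {"hand": 8.5, "tx": 0, "ty": 0, "tz": 3, "rx": 0, "ry": 0, "rz": 0},
  {"hand": 8.5, "tx": 0, "ty": 0, "tz": 3, "rx": 0, "ry": 0, "rz": 0},
])

```text
time: 2.95
tcp_pos: [0.5093, 0.289, 0.041]
eef_rot: [0.689, 0.725, 0.001, 0.0]
contact_force: [0.2, -0.1, 0.6]
finger_gap: 0.0846
```

Run:
```python
from h import *
st()
crop(snap("side","pics/s2.png"),225,170,335,320,5,"pics/c10.png")
p=arm.get_state()["tcp_pos"]
for dz in(0,.013,.04):
  print(dz,((proj("side",[p+[.043,0,dz],p+[-.043,0,dz]])-[225,170])*5).round().tolist())
```

```text
t 2.95 p [0.5093 0.289  0.041 ] yaw_y 2.9 z [ 0.001  0.    -1.   ] j [-0.16  0.53 -0.59  1.91  0.39  0.82 -0.92] F [ 0.2 -0.1  0.6] gap 0.0846
0 [[190.0, 510.0], [352.0, 520.0]]
0.013 [[190.0, 491.0], [353.0, 501.0]]
0.04 [[190.0, 450.0], [355.0, 460.0]]
```

View pics/c10.png

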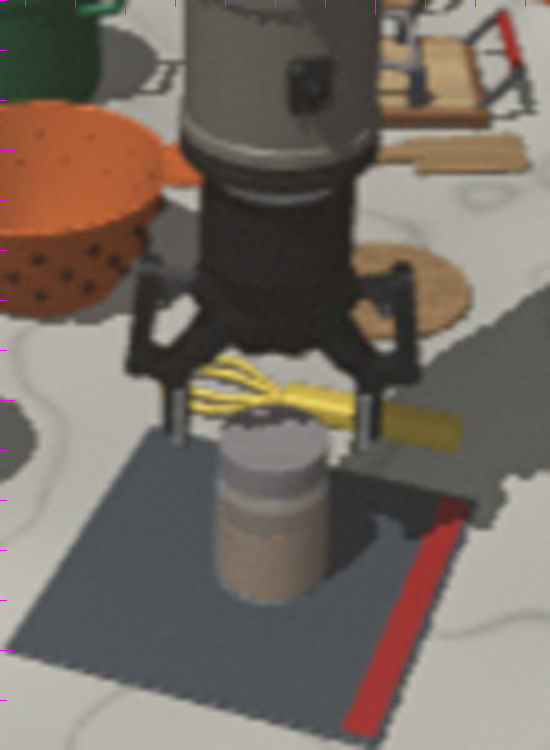

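Run:
```python
from h import *
crop(snap("top","pics/t2.png"),120,160,260,270,5,"pics/c11.png")
s=cv2.imread("pics/s2.png")[:,:,::-1]
crop(s,245,235,315,300,10,"pics/c12.png")
```

```text
(no output)
```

View pics/c11.png

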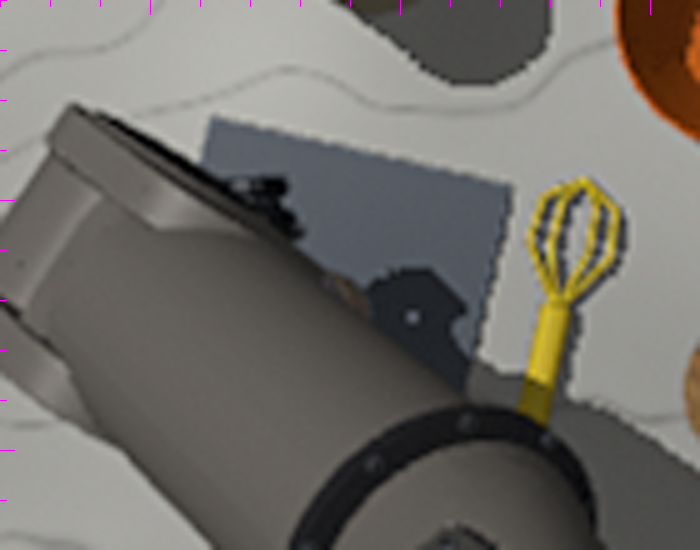

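View pics/c12.png

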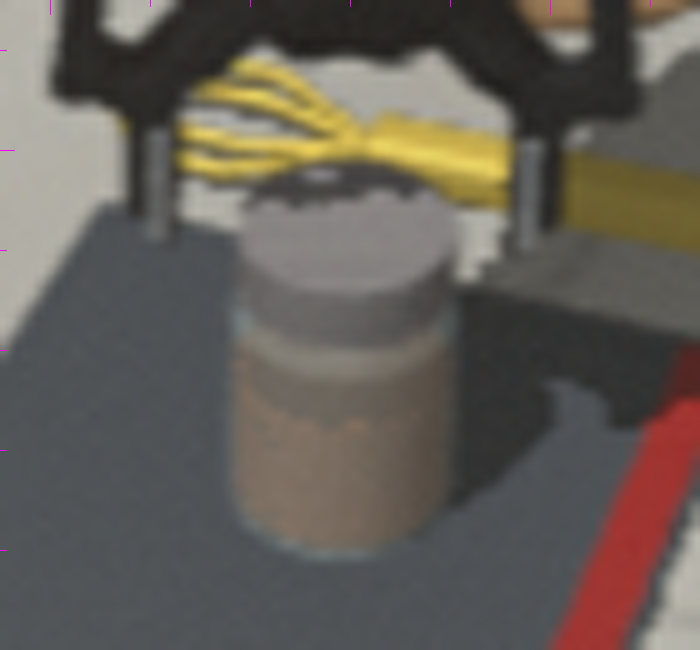

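Emit:
play_rows([
  {"hand": 8.5, "tx": 0, "ty": 0, "tz": 1.5, "rx": 0, "ry": 0, "rz": 0},
  {"hand": 8.5, "tx": 0, "ty": 0, "tz": 0, "rx": 0, "ry": 0, "rz": 0},
])

```text
time: 3.3
tcp_pos: [0.5086, 0.2888, 0.0257]
eef_rot: [0.689, 0.725, -0.0, 0.0]
contact_force: [-0.4, -0.5, 0.5]
finger_gap: 0.0853
```

Run:
```python
from h import *
st()
crop(snap("side","pics/s3.png"),245,205,315,300,8,"pics/c13.png")
```

```text
t 3.3 p [0.5086 0.2888 0.0257] yaw_y 2.9 z [-0. -0. -1.] j [-0.17  0.55 -0.58  1.91  0.41  0.8  -0.93] F [-0.4 -0.5  0.5] gap 0.0853
```

View pics/c13.png

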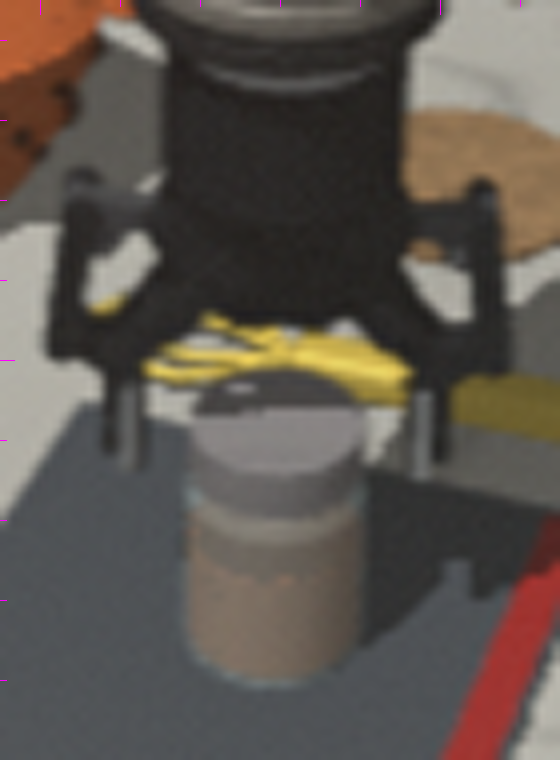

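Run:
```python
from h import *
p=arm.get_state()["tcp_pos"]
f=lambda q:((proj("side",q)-[245,205])*8).round().tolist()
for off in([0,0,0],[0,0,.03],[0,-.045,0]):
  o=p+off
  print(off,"padtip in front",f([o+[.0425,.011,.013],o+[-.0425,.011,.013]]),"padtop",f([o+[.0425,.011,.051]]),"palm front",f([o+[0,.04,.073]]),f([o+[0,-.04,.073]]))
print("cap",f([[.508,.29,.094],[.508,.26,.094],[.508,.32,.094]]))
```

```text
[0, 0, 0] padtip in front [[138.0, 555.0], [396.0, 572.0]] padtop [[138.0, 464.0]] palm front [[263.0, 475.0]] [[282.0, 324.0]]
[0, 0, 0.03] padtip in front [[138.0, 483.0], [400.0, 500.0]] padtop [[138.0, 389.0]] palm front [[265.0, 398.0]] [[284.0, 249.0]]
[0, -0.045, 0] padtip in front [[153.0, 469.0], [402.0, 485.0]] padtop [[153.0, 380.0]] palm front [[274.0, 387.0]] [[292.0, 247.0]]
cap [[275.0, 411.0], [282.0, 356.0], [268.0, 470.0]]
```

Emit:
play_rows([
  {"hand": 5, "tx": 0, "ty": 0, "tz": 0, "rx": 0, "ry": 0, "rz": 0},
  {"hand": 5, "tx": 0, "ty": 0, "tz": 0, "rx": 0, "ry": 0, "rz": 0},
  {"hand": 5, "tx": 0, "ty": 0, "tz": 0, "rx": 0, "ry": 0, "rz": 0},
  {"hand": 5, "tx": 0, "ty": 0, "tz": 0, "rx": 0, "ry": 0, "rz": 0},
], force=30)

```text
time: 3.85
tcp_pos: [0.5088, 0.2892, 0.0263]
eef_rot: [0.689, 0.725, 0.0, 0.0]
contact_force: [-2.0, -0.8, 5.8]
finger_gap: 0.0567
```

Run:
```python
from h import *
st()
crop(snap("side","pics/s4.png"),245,205,315,300,8,"pics/c14.png")
```

```text
t 3.85 p [0.5088 0.2892 0.0263] yaw_y 2.9 z [ 0.001  0.    -1.   ] j [-0.17  0.55 -0.58  1.91  0.41  0.8  -0.93] F [-2.  -0.8  5.8] gap 0.0567
```

View pics/c14.png

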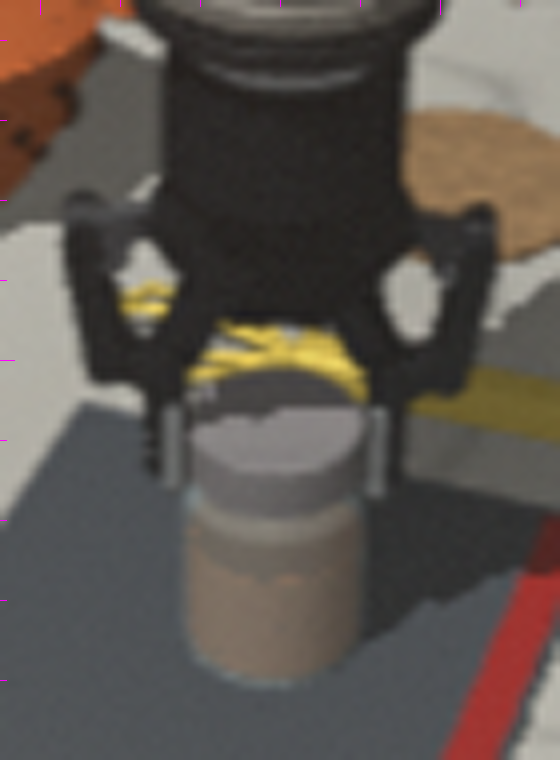

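Emit:
play_rows([
  {"hand": 5, "tx": 0, "ty": 0, "tz": -1, "rx": 0, "ry": 0, "rz": 0},
  {"hand": 5, "tx": 0, "ty": 0, "tz": -2.5, "rx": 0, "ry": 0, "rz": 0},
  {"hand": 5, "tx": -2.5, "ty": -0.6, "tz": -2, "rx": 0, "ry": 0, "rz": 0},
  {"hand": 5, "tx": -5, "ty": -1.3, "tz": 0, "rx": 0, "ry": 0, "rz": 0},
  {"hand": 5, "tx": -5, "ty": -1.3, "tz": 0, "rx": 0, "ry": 0, "rz": 0},
  {"hand": 5, "tx": -5, "ty": -1.2, "tz": 0, "rx": 0, "ry": 0, "rz": 0},
  {"hand": 5, "tx": -5, "ty": -1.3, "tz": 0, "rx": 0, "ry": 0, "rz": 0},
  {"hand": 5, "tx": -3.5, "ty": -0.8, "tz": 0, "rx": 0, "ry": 0, "rz": 0},
])

```text
time: 4.9
tcp_pos: [0.456, 0.0236, 0.0811]
eef_rot: [0.69, 0.724, -0.0, 0.0]
contact_force: [0.5, 0.1, -2.8]
finger_gap: 0.0573
```

Emit:
play_rows([
  {"hand": 5, "tx": -1.5, "ty": -0.4, "tz": 0, "rx": 0, "ry": 0, "rz": 0},
  {"hand": 5, "tx": 0, "ty": 0, "tz": 0, "rx": 0, "ry": 0, "rz": 0},
])

```text
time: 5.15
tcp_pos: [0.4534, 0.0096, 0.0811]
eef_rot: [0.69, 0.724, -0.0, 0.0]
contact_force: [1.1, 0.0, -2.7]
finger_gap: 0.0569
```

Run:
```python
from h import *
st()
crop(snap("side","pics/s5.png"),250,150,350,270,6,"pics/c15.png")
crop(snap("top","pics/t5.png"),200,150,340,290,5,"pics/c16.png")
```

```text
t 5.15 p [0.4534 0.0096 0.0811] yaw_y 2.8 z [ 0.    -0.001 -1.   ] j [ 0.38  0.27 -0.61  2.16  0.22  0.77 -0.33] F [ 1.1  0.  -2.7] gap 0.0569
```

View pics/c15.png

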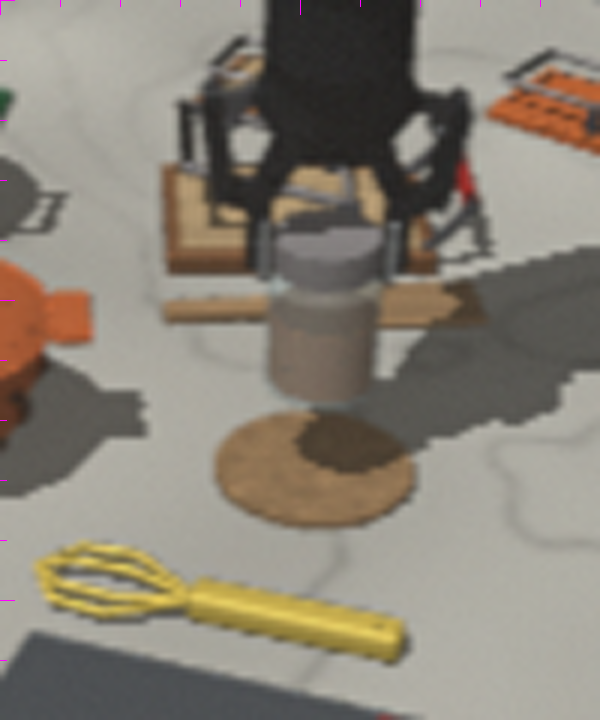

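View pics/c16.png

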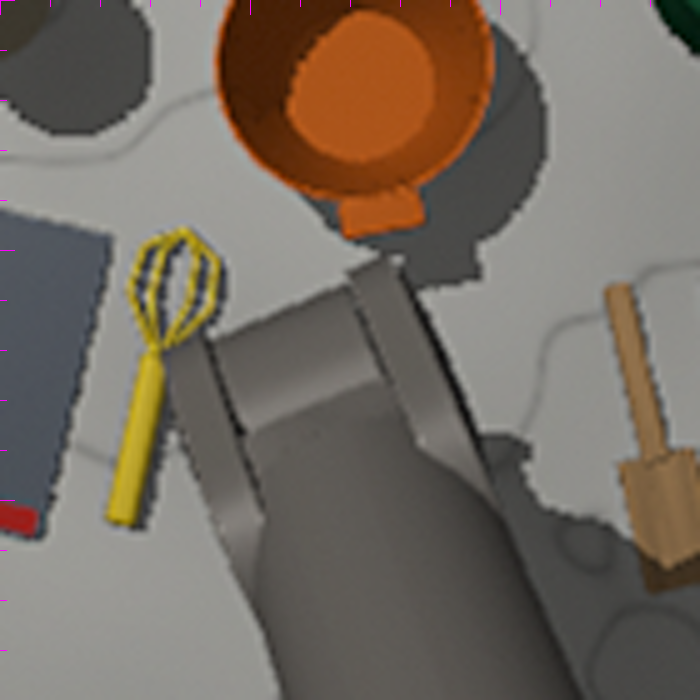

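Emit:
play_rows([
  {"hand": 5, "tx": 0, "ty": 0, "tz": 2.5, "rx": 0, "ry": 0, "rz": 0},
  {"hand": 5, "tx": 0, "ty": 0, "tz": 1.5, "rx": 0, "ry": 0, "rz": 0},
  {"hand": 5, "tx": 0, "ty": 0, "tz": 0.8, "rx": 0, "ry": 0, "rz": 0},
  {"hand": 5, "tx": 0, "ty": 0, "tz": 0.4, "rx": 0, "ry": 0, "rz": 0},
  {"hand": 5, "tx": 0, "ty": 0, "tz": 0, "rx": 0, "ry": 0, "rz": 0},
])

```text
time: 5.88
tcp_pos: [0.4537, 0.011, 0.0287]
eef_rot: [0.689, 0.725, 0.0, 0.0]
contact_force: [0.9, 0.6, -3.1]
finger_gap: 0.0571
```

Run:
```python
from h import *
print(onz("side",304.6,190.8,.149))
st()
crop(snap("side","pics/s6.png"),250,150,350,270,6,"pics/c17.png")
```

```text
[0.45191631 0.02929118 0.149     ]
t 5.88 p [0.4537 0.011  0.0287] yaw_y 2.9 z [ 0.  0. -1.] j [ 0.33  0.36 -0.57  2.2   0.32  0.66 -0.41] F [ 0.9  0.6 -3.1] gap 0.0571
```

View pics/c17.png

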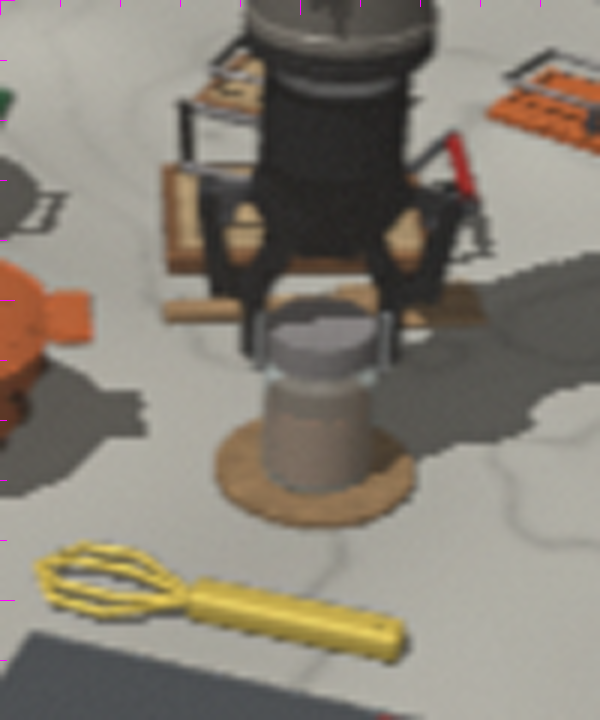

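Emit:
play_rows([
  {"hand": 5, "tx": 0, "ty": 0, "tz": 0.2, "rx": 0, "ry": 0, "rz": 0},
  {"hand": 5, "tx": 0, "ty": 0, "tz": 0, "rx": 0, "ry": 0, "rz": 0},
])

```text
time: 6.18
tcp_pos: [0.4537, 0.0108, 0.0275]
eef_rot: [0.689, 0.725, -0.0, 0.0]
contact_force: [-8.7, -0.1, 23.1]
finger_gap: 0.0573
```

Emit:
play_rows([
  {"hand": 5, "tx": 0, "ty": 0, "tz": -0.1, "rx": 0, "ry": 0, "rz": 0},
  {"hand": 8.5, "tx": 0, "ty": 0, "tz": 0, "rx": 0, "ry": 0, "rz": 0},
  {"hand": 8.5, "tx": 0, "ty": 0, "tz": 0, "rx": 0, "ry": 0, "rz": 0},
  {"hand": 8.5, "tx": 0, "ty": 0, "tz": 0, "rx": 0, "ry": 0, "rz": 0},
  {"hand": 8.5, "tx": 0, "ty": 0, "tz": -3, "rx": 0, "ry": 0, "rz": 0},
  {"hand": 8.5, "tx": 0, "ty": 0, "tz": -5, "rx": 0, "ry": 0, "rz": 0},
  {"hand": 8.5, "tx": 0, "ty": 0, "tz": -5, "rx": 0, "ry": 0, "rz": 0},
])

```text
time: 7.05
tcp_pos: [0.4531, 0.011, 0.1589]
eef_rot: [0.689, 0.725, -0.0, -0.0]
contact_force: [1.6, -0.2, 0.2]
finger_gap: 0.0846
```

Run:
```python
from h import *
st()
crop(snap("side","pics/s7.png"),250,150,350,270,6,"pics/c18.png")
```

```text
t 7.05 p [0.4531 0.011  0.1589] yaw_y 2.9 z [-0.001  0.001 -1.   ] j [ 0.44  0.15 -0.65  2.09  0.11  0.94 -0.22] F [ 1.6 -0.2  0.2] gap 0.0846
```

View pics/c18.png

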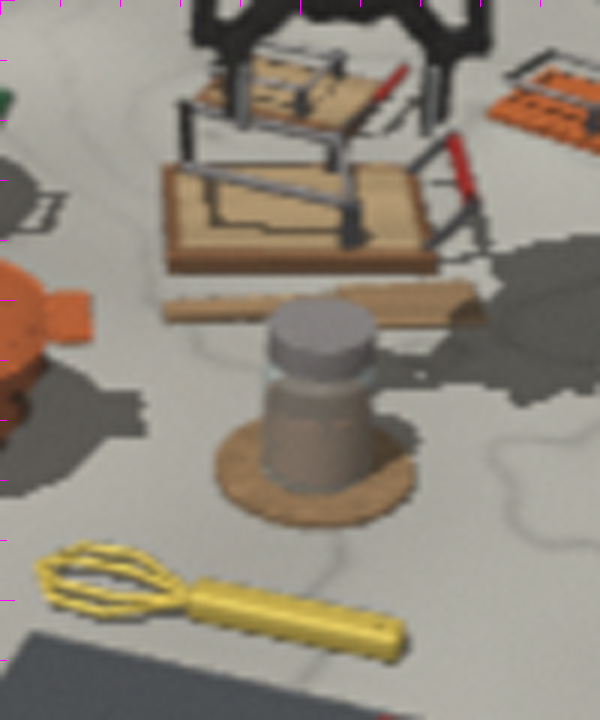

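Run:
```python
from h import *
p=arm.get_state()["tcp_pos"]
f=lambda q:((proj("side",q)-[250,150])*6).round().tolist()
for dz in (.013,.03,.04,.045,.05,.055): print(dz,f([p+[.0425,.011,dz],p+[-.0425,.011,dz],p+[.05,.0,dz],p+[-.05,0,dz]]))
print("jar",onz("side",250+323/6,150+325/6,.096))
# colander etc; plan foot bar hover
plan([((.546,-.269,.18),tool(6),6)])
```

```text
0.013 [[238.0, 183.0], [407.0, 192.0], [225.0, 173.0], [422.0, 183.0]]
0.03 [[239.0, 153.0], [410.0, 162.0], [226.0, 143.0], [425.0, 153.0]]
0.04 [[240.0, 135.0], [411.0, 144.0], [226.0, 125.0], [426.0, 135.0]]
0.045 [[241.0, 126.0], [412.0, 135.0], [227.0, 116.0], [427.0, 126.0]]
0.05 [[241.0, 117.0], [413.0, 126.0], [227.0, 107.0], [428.0, 117.0]]
0.055 [[241.0, 108.0], [413.0, 116.0], [227.0, 97.0], [428.0, 108.0]]
jar [0.45176661 0.01900078 0.096     ]
[-4.7  1.3 -0.2] [ 0.1  0.  -0.5]
[-4.8  1.2 -0.3] [ 0.   0.  -0.5]
[-4.8  1.2 -0.2] [ 0.1  0.  -0.5]
[-4.8  1.1 -0.3] [ 0.   0.  -0.5]
[-4.7  1.1 -0.2] [ 0.1  0.  -0.5]
[-4.8  1.  -0.3] [ 0.1  0.  -0.6]
end [ 0.5457 -0.2686  0.18  ] [[-0.105, 0.994, -0.001], [0.994, 0.105, -0.0], [-0.0, -0.001, -1.0]]
```

Emit:
play_rows([
  {"hand": 4, "tx": -4.7, "ty": 1.3, "tz": -0.2, "rx": 0, "ry": 0, "rz": -0.5},
  {"hand": 4, "tx": -4.8, "ty": 1.2, "tz": -0.2, "rx": 0, "ry": 0, "rz": -0.5},
  {"hand": 4, "tx": -4.8, "ty": 1.2, "tz": -0.3, "rx": 0, "ry": 0, "rz": -0.5},
  {"hand": 4, "tx": -4.8, "ty": 1.1, "tz": -0.2, "rx": 0, "ry": 0, "rz": -0.5},
  {"hand": 4, "tx": -4.7, "ty": 1.1, "tz": -0.3, "rx": 0, "ry": 0, "rz": -0.5},
  {"hand": 4, "tx": -4.8, "ty": 1, "tz": -0.2, "rx": 0, "ry": 0, "rz": -0.6},
])

```text
time: 7.85
tcp_pos: [0.5434, -0.2711, 0.1715]
eef_rot: [0.669, 0.743, 0.0, 0.0]
contact_force: [0.3, 0.5, 0.6]
finger_gap: 0.0403
```

Run:
```python
from h import *
st()
crop(snap("side","pics/s8.png"),230,80,350,220,5,"pics/c19.png")
crop(snap("top","pics/t8.png"),300,120,440,280,5,"pics/c20.png")
```

```text
t 7.85 p [ 0.5434 -0.2711  0.1715] yaw_y 6.0 z [ 0. -0. -1.] j [ 0.73  0.37 -0.47  1.76  0.19  1.05  0.29] F [0.3 0.5 0.6] gap 0.0403
```

Emit:
play_rows([
  {"hand": 4, "tx": 0, "ty": -1, "tz": 0, "rx": -10, "ry": 0, "rz": 0},
  {"hand": 4, "tx": 0, "ty": -1, "tz": 0, "rx": -10, "ry": 0, "rz": 0},
  {"hand": 4, "tx": 0, "ty": -1, "tz": 0, "rx": -10, "ry": 0, "rz": 0},
  {"hand": 4, "tx": 0, "ty": -1, "tz": 0, "rx": -10, "ry": 0, "rz": 0},
])

```text
time: 8.45
tcp_pos: [0.5147, -0.2634, 0.1631]
eef_rot: [0.637, 0.717, 0.22, 0.179]
contact_force: [0.6, -0.4, -1.1]
finger_gap: 0.0405
```

Run:
```python
from h import *
st()
crop(snap("side","pics/s9.png"),230,80,350,220,5,"pics/c21.png")
crop(snap("top","pics/t9.png"),300,120,440,280,5,"pics/c22.png")
```

```text
t 8.45 p [ 0.5147 -0.2634  0.1631] yaw_y 6.3 z [ 0.537  0.088 -0.839] j [ 1.34  0.22 -0.8   2.18 -0.56  0.43  1.18] F [ 0.6 -0.4 -1.1] gap 0.0405
```

View pics/c19.png

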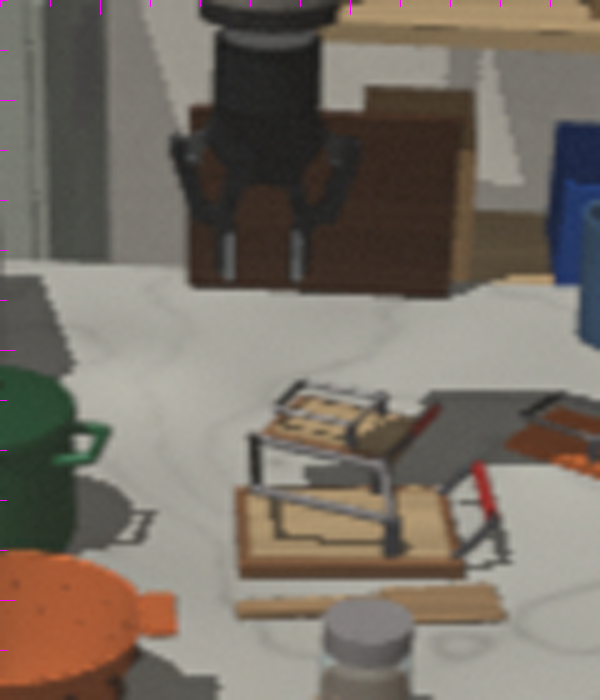

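View pics/c20.png

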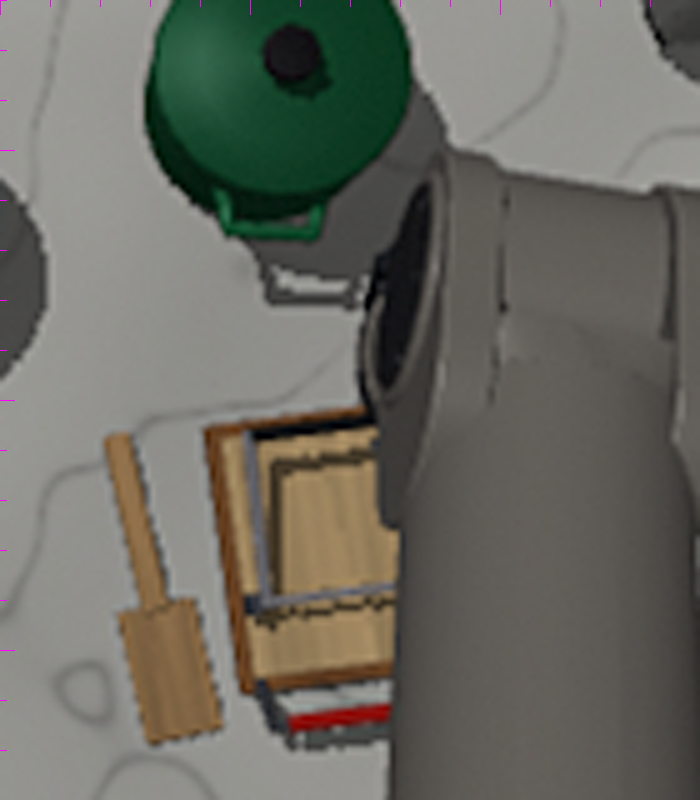

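View pics/c21.png

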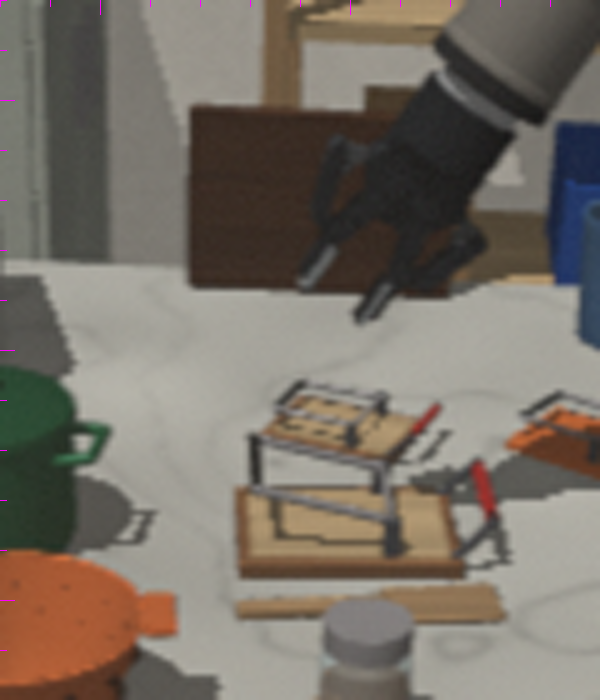

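View pics/c22.png

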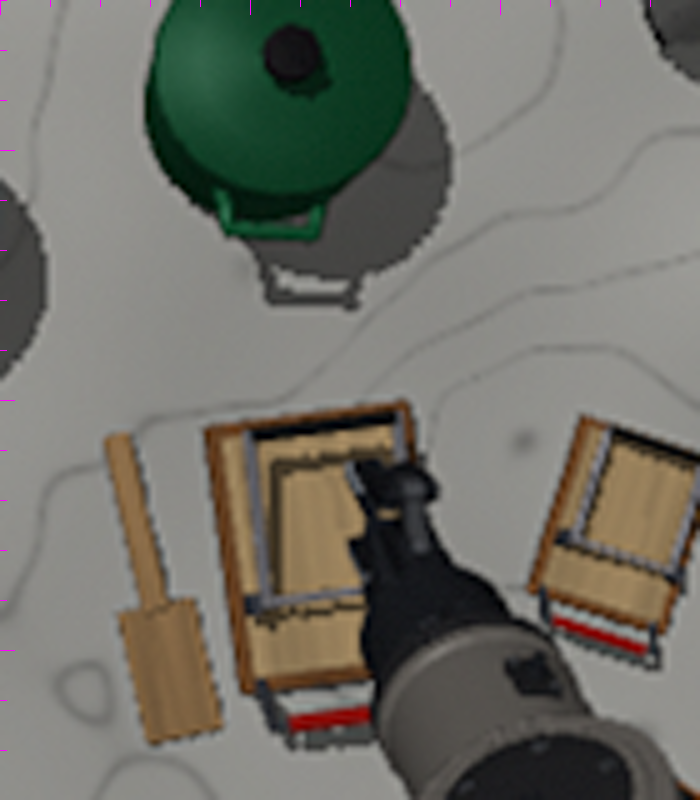

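Run:
```python
from h import *
s=arm.get_state();p2=s["tcp_pos"];r2=R.from_quat(s["eef_rot"])
p1=np.array([.5434,-.2711,.1715]);r1=R.from_quat([.669,.743,0,0])
fs=lambda q:((proj("side",q)-[230,80])*5).round().tolist()
ft=lambda q:((proj("top",q)-[300,120])*5).round().tolist()
for d,w in((.008,0),(.035,0),(.04,0),(.045,0),(.008,.03),(.008,.035)):
    for n,p,r in((1,p1,r1),(2,p2,r2)):
        T=[p+r.apply([0.011,y,-d])+[0,0,w] for y in(.024,-.024)]
        T2=[p+r.apply([-0.011,y,-d])+[0,0,w] for y in(.024,-.024)]
        print(d,w,n,fs(T),ft(T),ft(T2))
```

```text
0.008 0 1 [[226.0, 320.0], [293.0, 321.0]] [[333.0, 368.0], [345.0, 454.0]] [[372.0, 363.0], [385.0, 448.0]]
0.008 0 2 [[280.0, 323.0], [335.0, 357.0]] [[327.0, 439.0], [330.0, 514.0]] [[366.0, 433.0], [368.0, 508.0]]
0.035 0 1 [[227.0, 285.0], [294.0, 285.0]] [[341.0, 362.0], [354.0, 450.0]] [[381.0, 357.0], [394.0, 444.0]]
0.035 0 2 [[302.0, 293.0], [356.0, 327.0]] [[340.0, 462.0], [342.0, 538.0]] [[380.0, 456.0], [381.0, 532.0]]
0.04 0 1 [[227.0, 278.0], [294.0, 279.0]] [[343.0, 361.0], [356.0, 449.0]] [[383.0, 356.0], [396.0, 443.0]]
0.04 0 2 [[306.0, 287.0], [360.0, 322.0]] [[342.0, 466.0], [344.0, 542.0]] [[382.0, 460.0], [384.0, 536.0]]
0.045 0 1 [[227.0, 271.0], [294.0, 272.0]] [[344.0, 360.0], [357.0, 448.0]] [[385.0, 354.0], [398.0, 443.0]]
0.045 0 2 [[310.0, 281.0], [364.0, 316.0]] [[344.0, 470.0], [347.0, 547.0]] [[385.0, 464.0], [386.0, 541.0]]
0.008 0.03 1 [[227.0, 281.0], [294.0, 281.0]] [[342.0, 361.0], [355.0, 449.0]] [[383.0, 356.0], [396.0, 444.0]]
0.008 0.03 2 [[282.0, 283.0], [337.0, 318.0]] [[336.0, 434.0], [339.0, 511.0]] [[377.0, 428.0], [378.0, 505.0]]
0.008 0.035 1 [[227.0, 274.0], [294.0, 275.0]] [[344.0, 360.0], [357.0, 448.0]] [[384.0, 355.0], [397.0, 443.0]]
0.008 0.035 2 [[282.0, 277.0], [337.0, 312.0]] [[338.0, 433.0], [340.0, 510.0]] [[378.0, 427.0], [380.0, 505.0]]
```

```bash
cat >> h.py <<'E'
pc=np.array([.4745,-.2755,.007]);pa=np.radians(186)
pX=np.array([np.cos(pa),np.sin(pa),0]);pZ=np.array([0,0,1.])
def foot(th):return pc+pX*(.03-.104*np.cos(th))+pZ*(.033+.104*np.sin(th))
E
python3 - <<'E'
from h import *
D=.049
r0=tool(6);f0=foot(.24)
tcp=f0+r0.apply([0,0,D]);print(f0,tcp)
plan([(tcp+[0,0,.08],r0,4),(tcp,r0,3)])
print("arc")
w=[]
for th in np.linspace(.24,1.0,9)[1:]:
    r=tool(6,-np.degrees(th-.24)); w.append((foot(th)+r.apply([0,0,D]),r,1))
plan(w,(tcp,r0))
E
```

```text
[ 0.5451301  -0.26807648  0.06472107] [ 0.5451301  -0.26807648  0.01572107]
[-0.2 -0.2  1.8] [ 8.2 -0.5  0.1]
[-0.2  0.   1.8] [ 8.2 -0.4  0.1]
[-0.2  0.4  1.8] [ 8.2 -0.5  0.2]
[-0.2  0.5  1.8] [ 8.2 -0.4  0.1]
[-0.   0.   2.7] [ 0. -0. -0.]
[-0.   0.   2.6] [ 0. -0. -0.]
[-0.   0.   2.7] [ 0. -0. -0.]
end [ 0.5448 -0.2681  0.0155] [[-0.104, 0.995, 0.0], [0.995, 0.104, 0.0], [0.0, 0.0, -1.0]]
arc
[ 0.   0.2 -1. ] [-5.4  0.   0. ]
[-0.   0.2 -0.9] [-5.5  0.  -0. ]
[-0.   0.2 -1. ] [-5.4 -0.   0. ]
[-0.   0.1 -1. ] [-5.5 -0.   0. ]
[-0.   0.2 -1. ] [-5.4 -0.   0. ]
[-0.   0.2 -0.9] [-5.5  0.   0. ]
[ 0.   0.2 -1. ] [-5.4 -0.   0. ]
[ 0.   0.2 -1. ] [-5.4 -0.   0. ]
end [ 0.5341 -0.2692  0.0925] [[-0.105, 0.721, 0.685], [0.995, 0.076, 0.072], [-0.0, 0.688, -0.725]]
```

Emit:
play_rows([
  {"hand": 4, "tx": -0.2, "ty": -0.2, "tz": 1.6, "rx": 8.2, "ry": -0.5, "rz": 0.1},
  {"hand": 4, "tx": -0.2, "ty": 0, "tz": 1.7, "rx": 8.2, "ry": -0.4, "rz": 0.1},
  {"hand": 4, "tx": -0.2, "ty": 0.4, "tz": 1.7, "rx": 8.2, "ry": -0.5, "rz": 0.2},
  {"hand": 4, "tx": -0.2, "ty": 0.5, "tz": 1.7, "rx": 8.2, "ry": -0.4, "rz": 0.1},
  {"hand": 4, "tx": 0, "ty": 0, "tz": 0, "rx": 0, "ry": 0, "rz": 0},
])

```text
time: 9.18
tcp_pos: [0.5495, -0.2568, 0.112]
eef_rot: [0.661, 0.749, 0.042, 0.025]
contact_force: [0.1, 0.2, 1.1]
finger_gap: 0.0399
```

Run:
```python
from h import *
st()
D=.049
r0=tool(6);f0=foot(.24)
tcp=f0+r0.apply([0,0,D])
plan([(tcp,r0,3)])
crop(snap("side","pics/s10.png"),255,110,355,210,6,"pics/c23.png")
```

```text
t 9.18 p [ 0.5495 -0.2568  0.112 ] yaw_y 7.1 z [ 0.092  0.03  -0.995] j [ 0.7   0.39 -0.41  1.88  0.13  0.82  0.36] F [0.1 0.2 1.1] gap 0.0399
[-0.4 -0.5  3.2] [ 1.8 -0.4  0.4]
[-0.4 -0.4  3.2] [ 1.8 -0.3  0.4]
[-0.4 -0.3  3.2] [ 1.9 -0.4  0.3]
end [ 0.545  -0.2682  0.0152] [[-0.105, 0.994, -0.001], [0.994, 0.105, 0.0], [0.0, -0.001, -1.0]]
```

View pics/c23.png

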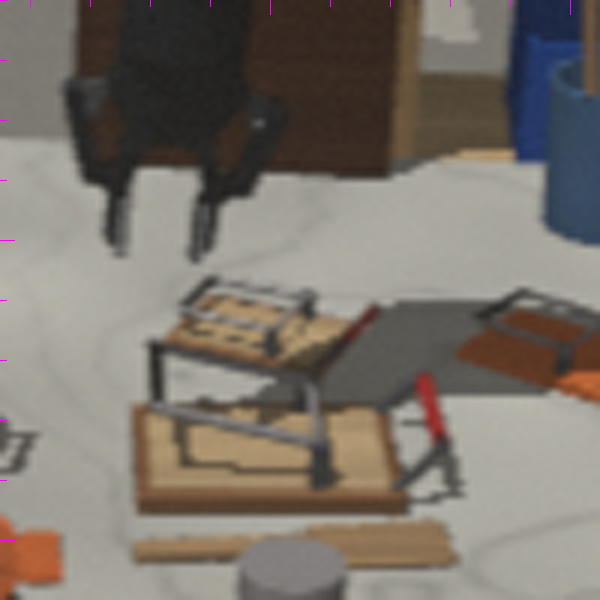

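Emit:
play_rows([
  {"hand": 4, "tx": -0.4, "ty": -0.5, "tz": 2, "rx": 1.8, "ry": -0.4, "rz": 0.4},
  {"hand": 4, "tx": -0.4, "ty": -0.4, "tz": 2, "rx": 1.8, "ry": -0.3, "rz": 0.4},
  {"hand": 4, "tx": -0.4, "ty": -0.3, "tz": 2, "rx": 1.9, "ry": -0.4, "rz": 0.3},
  {"hand": 4, "tx": 0, "ty": 0, "tz": 1.6, "rx": 0, "ry": 0, "rz": 0},
  {"hand": 4, "tx": 0, "ty": 0, "tz": 0, "rx": 0, "ry": 0, "rz": 0},
])

```text
time: 9.85
tcp_pos: [0.5379, -0.2713, 0.0339]
eef_rot: [0.671, 0.742, 0.001, -0.001]
contact_force: [0.9, -0.2, 0.3]
finger_gap: 0.0399
```

Run:
```python
from h import *
st()
crop(snap("side","pics/s11.png"),265,130,345,200,8,"pics/c24.png")
```

```text
t 9.85 p [ 0.5379 -0.2713  0.0339] yaw_y 5.8 z [-0.001  0.004 -1.   ] j [ 0.63  0.52 -0.34  1.88  0.23  0.79  0.26] F [ 0.9 -0.2  0.3] gap 0.0399
```

View pics/c24.png

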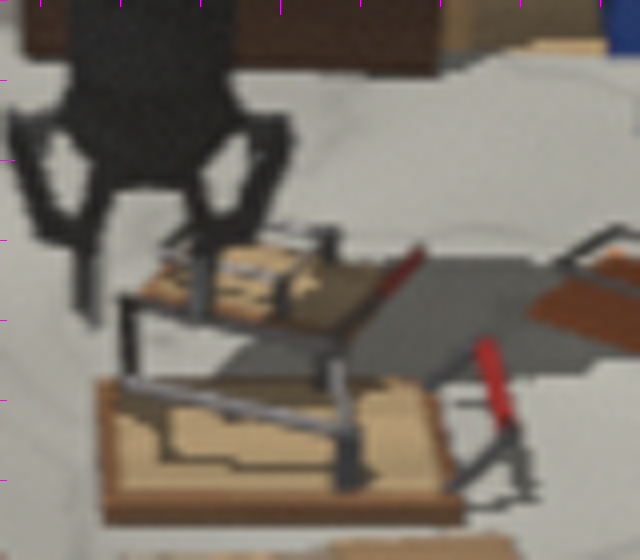

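Emit:
play_rows([
  {"hand": 4, "tx": 0.2, "ty": 0.9, "tz": 0, "rx": 0, "ry": 0, "rz": 0},
  {"hand": 4, "tx": 0, "ty": 0, "tz": 1.8, "rx": 0, "ry": 0, "rz": 0},
  {"hand": 4, "tx": 0, "ty": 0, "tz": 0, "rx": 0, "ry": 0, "rz": 0},
], force=20)

```text
time: 10.28
tcp_pos: [0.5469, -0.2684, 0.0163]
eef_rot: [0.671, 0.742, 0.001, -0.001]
contact_force: [-0.2, 0.1, 0.2]
finger_gap: 0.0401
```

Run:
```python
from h import *
st()
crop(snap("side","pics/s12.png"),265,130,345,200,8,"pics/c25.png")
```

```text
t 10.28 p [ 0.5469 -0.2684  0.0163] yaw_y 5.8 z [-0.     0.003 -1.   ] j [ 0.61  0.55 -0.33  1.87  0.25  0.76  0.24] F [-0.2  0.1  0.2] gap 0.0401
```

View pics/c25.png

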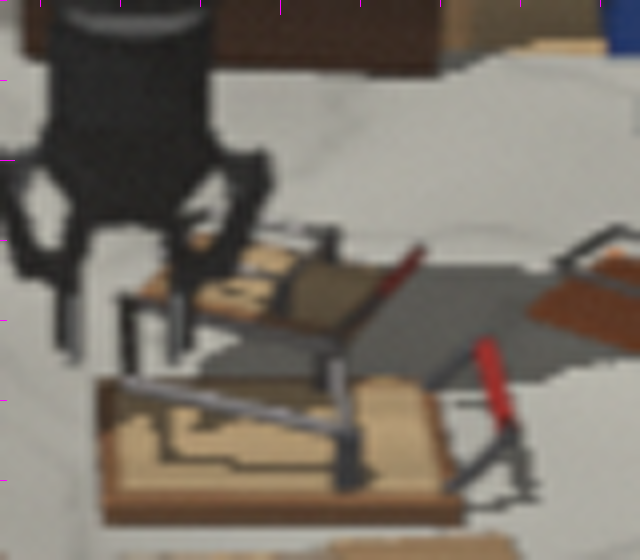

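Emit:
play_rows([
  {"hand": 0.5, "tx": 0, "ty": 0, "tz": 0, "rx": 0, "ry": 0, "rz": 0},
  {"hand": 0.5, "tx": 0, "ty": 0, "tz": 0, "rx": 0, "ry": 0, "rz": 0},
  {"hand": 0.5, "tx": 0, "ty": 0, "tz": 0, "rx": 0, "ry": 0, "rz": 0},
  {"hand": 0.5, "tx": 0, "ty": 0, "tz": 0, "rx": 0, "ry": 0, "rz": 0},
], force=20)

```text
time: 10.82
tcp_pos: [0.5476, -0.2689, 0.0177]
eef_rot: [0.671, 0.742, 0.001, -0.0]
contact_force: [-2.0, -0.1, 0.5]
finger_gap: 0.009
```

Run:
```python
from h import *
st()
crop(snap("side","pics/s13.png"),265,130,345,200,8,"pics/c26.png")
D=.049
s=arm.get_state();p=s["tcp_pos"];r0=R.from_quat(s["eef_rot"])
g=p+r0.apply([0,0,-D]); h=pc+pX*.03+pZ*.033
v=g-h; print("bar est",g,"dist",np.linalg.norm(v[[0,2]]), "th",np.arctan2(v[2],-(v@pX)))
th0=.24; off=g-foot(th0); print(off)
w=[]
for th in np.linspace(th0,1.0,9)[1:]:
    r=tool(6,-np.degrees(th-th0)); w.append((foot(th)+off+r.apply([0,0,D]),r,1))
plan(w)
```

```text
t 10.82 p [ 0.5476 -0.2689  0.0177] yaw_y 5.7 z [ 0.002  0.002 -1.   ] j [ 0.61  0.55 -0.33  1.87  0.25  0.76  0.24] F [-2.  -0.1  0.5] gap 0.009
bar est [ 0.54754759 -0.2690376   0.06670157] dist 0.10629175173785618 th 0.25289534056401863
[ 0.00241749 -0.00096112  0.0019805 ]
[-0.   0.2 -1. ] [-5.3 -0.1 -0.3]
[-0.   0.2 -0.9] [-5.5  0.   0. ]
[-0.   0.1 -1. ] [-5.4 -0.   0. ]
[-0.   0.2 -1. ] [-5.5 -0.   0. ]
[-0.   0.2 -0.9] [-5.4 -0.   0. ]
[-0.   0.2 -1. ] [-5.5 -0.   0. ]
[-0.   0.2 -1. ] [-5.4 -0.   0. ]
[-0.   0.2 -1. ] [-5.4 -0.   0. ]
end [ 0.5364 -0.2701  0.0945] [[-0.105, 0.721, 0.685], [0.994, 0.076, 0.072], [-0.0, 0.688, -0.725]]
```

View pics/c26.png

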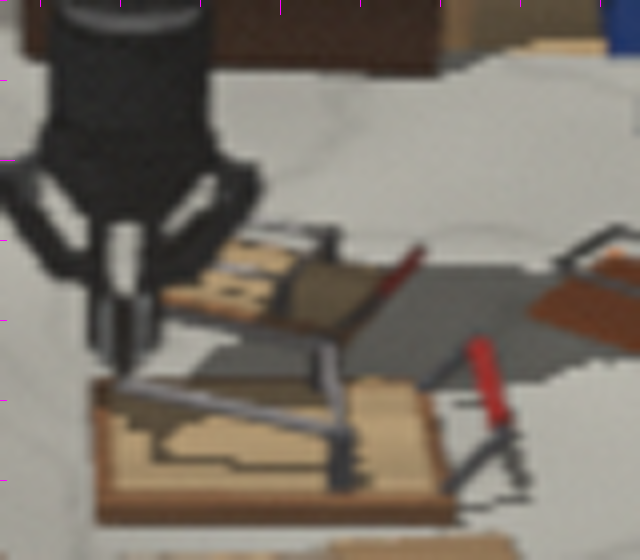

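Emit:
play_rows([
  {"hand": 0.5, "tx": 0, "ty": 0.2, "tz": -1, "rx": -5.4, "ry": 0, "rz": 0},
  {"hand": 0.5, "tx": 0, "ty": 0.2, "tz": -0.9, "rx": -5.5, "ry": 0, "rz": 0},
  {"hand": 0.5, "tx": 0, "ty": 0.1, "tz": -1, "rx": -5.4, "ry": 0, "rz": 0},
  {"hand": 0.5, "tx": 0, "ty": 0.2, "tz": -1, "rx": -5.5, "ry": 0, "rz": 0},
  {"hand": 0.5, "tx": 0, "ty": 0, "tz": 0, "rx": 0, "ry": 0, "rz": 0},
])

```text
time: 11.5
tcp_pos: [0.5475, -0.2701, 0.0571]
eef_rot: [0.66, 0.727, 0.141, 0.127]
contact_force: [-1.8, -0.9, -0.3]
finger_gap: 0.0088
```

Run:
```python
from h import *
st()
crop(snap("side","pics/s14.png"),265,110,345,200,8,"pics/c27.png")
D=.049
s=arm.get_state();p=s["tcp_pos"];r0=R.from_quat(s["eef_rot"])
off=np.array([.0024,-.001,.002])
th0=.24
print(p+r0.apply([0,0,-D])-off-foot(.62))
w=[]
for th in np.linspace(.62,.98,5)[1:]:
    r=tool(6,-np.degrees(th-th0)); w.append((foot(th)+off+r.apply([0,0,D]),r,1))
plan(w)
```

```text
t 11.5 p [ 0.5475 -0.2701  0.0571] yaw_y 5.5 z [ 0.371  0.038 -0.928] j [ 0.95  0.42 -0.56  2.11  0.04  0.35  0.52] F [-1.8 -0.9 -0.3] gap 0.0088
[-1.22101212e-03 -7.94590532e-04 -3.79829472e-05]
[ 0.1  0.3 -0.9] [-5.1  0.  -0.4]
[-0.   0.2 -0.9] [-5.2  0.   0. ]
[-0.   0.1 -0.9] [-5.1  0.   0. ]
[-0.   0.2 -0.9] [-5.2  0.   0. ]
end [ 0.5375 -0.2698  0.0918] [[-0.105, 0.734, 0.671], [0.995, 0.078, 0.07], [-0.001, 0.674, -0.739]]
```

View pics/c27.png

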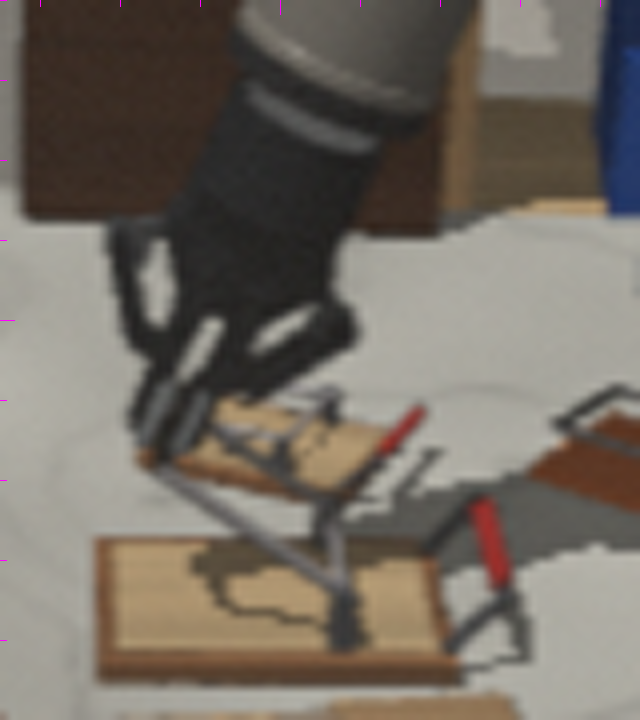

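Working well: the kickstand is half out and the panel is lying still. I'll continue.

Emit:
play_rows([
  {"hand": 0.5, "tx": 0, "ty": 0.3, "tz": -0.9, "rx": -5.1, "ry": 0, "rz": 0},
  {"hand": 0.5, "tx": 0, "ty": 0.2, "tz": -0.9, "rx": -5.2, "ry": 0, "rz": 0},
  {"hand": 0.5, "tx": 0, "ty": 0.1, "tz": -0.9, "rx": -5.1, "ry": 0, "rz": 0},
  {"hand": 0.5, "tx": 0, "ty": 0.2, "tz": -0.9, "rx": -5.2, "ry": 0, "rz": 0},
  {"hand": 0.5, "tx": 0, "ty": 0, "tz": 0, "rx": 0, "ry": 0, "rz": 0},
])

```text
time: 12.18
tcp_pos: [0.5354, -0.2662, 0.0649]
eef_rot: [0.642, 0.712, 0.216, 0.185]
contact_force: [4.3, -3.1, 2.2]
finger_gap: 0.0088
```

Run:
```python
from h import *
st()
crop(snap("side","pics/s15.png"),265,110,345,200,8,"pics/c28.png")
D=.049
s=arm.get_state();p=s["tcp_pos"];r0=R.from_quat(s["eef_rot"])
g=p+r0.apply([0,0,-D])-np.array([.0024,-.001,.002]);h=pc+pX*.03+pZ*.033
v=g-h;print("th est",np.arctan2(v[2],-(v@pX)),np.linalg.norm(v))
```

```text
t 12.18 p [ 0.5354 -0.2662  0.0649] yaw_y 5.7 z [ 0.54   0.07  -0.839] j [ 1.42  0.53 -1.    2.22  0.46  0.17  0.26] F [ 4.3 -3.1  2.2] gap 0.0088
th est 0.7975869081893564 0.08951022549004278
```

View pics/c28.png

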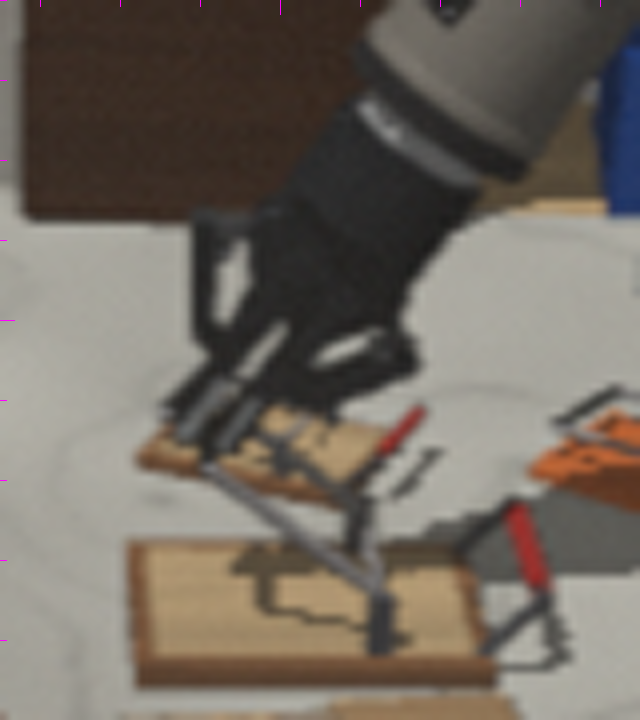

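Run:
```python
from h import *
S=lambda x,y,z:onz("side",265+(x+.5)/8-.5,110+(y+.5)/8-.5,z)
q=[S(*a,.014) for a in((137,658),(480,655),(130,540),(462,540))]
for a in q:print(a)
print("tube",S(514,510,.042),S(542,590,.042))
print("hinge near end (wire at hinge)",S(375,590,.04))
D=.049
s=arm.get_state();p=s["tcp_pos"];r0=R.from_quat(s["eef_rot"])
g=p+r0.apply([0,0,-D])-np.array([.0024,-.001,.002]);print("g",g)
pc2=np.mean(q,0);pc2[2]=.007;print(pc2)
pc2=pc+[-.0130,0,0]
h=pc2+pX*.03+pZ*.033
v=g-h;th=np.arctan2(v[2],-(v@pX));print("th est",th,np.linalg.norm(v))
def F(t):return h+pX*(-.104*np.cos(t))+pZ*(.104*np.sin(t))
for t in(.7,.8,.9,.95,1.0):print(t,F(t),F(t)-g)
```

```text
[ 0.53507616 -0.20431115  0.014     ]
[ 0.37618658 -0.22532965  0.014     ]
[ 0.54713675 -0.32575509  0.014     ]
[ 0.38288312 -0.34504183  0.014     ]
tube [ 0.35999254 -0.32407863  0.042     ] [ 0.34931076 -0.24020413  0.042     ]
hinge near end (wire at hinge) [ 0.42676869 -0.23511978  0.04      ]
g [ 0.5064094  -0.2685036   0.10400755]
[ 0.46032065 -0.27510943  0.007     ]
th est 0.7038935294143751 0.09892649747165236
0.7 [ 0.51077218 -0.27032128  0.10699864] [ 0.00436278 -0.00181768  0.00299109]
0.8 [ 0.50372491 -0.27106198  0.11460503] [-0.00268449 -0.00255838  0.01059749]
0.9 [ 0.49595763 -0.27187836  0.121466  ] [-0.01045176 -0.00337475  0.01745845]
0.95 [ 0.49182799 -0.2723124   0.12459521] [-0.01458141 -0.0038088   0.02058767]
1.0 [ 0.48754796 -0.27276225  0.12751298] [-0.01886144 -0.00425865  0.02350544]
```

Run:
```python
from h import *
D=.049
s=arm.get_state();p=s["tcp_pos"];r0=R.from_quat(s["eef_rot"])
g=p+r0.apply([0,0,-D])
h=pc+[-.013,0,0]+pX*.03+pZ*.033
F=lambda t:h+pX*(-.104*np.cos(t))+pZ*(.104*np.sin(t))
w=[]
for i,t in enumerate(np.linspace(.7,1.0,6)[1:]):
    r=r0*R.from_rotvec([np.radians(2*(i+1)),0,0]); w.append((g+F(t)-F(.7)+r.apply([0,0,D]),r,1))
plan(w)
```

```text
[ 0.  -0.3 -0.6] [ 2.  0. -0.]
[ 0.  -0.3 -0.6] [2. 0. 0.]
[ 0.  -0.4 -0.6] [ 2.  0. -0.]
[ 0.  -0.4 -0.6] [2. 0. 0.]
[ 0.  -0.5 -0.5] [ 2.  0. -0.]
end [ 0.5047 -0.2696  0.0812] [[-0.108, 0.916, 0.387], [0.994, 0.094, 0.055], [0.014, 0.39, -0.921]]
```

Emit:
play_rows([
  {"hand": 0.5, "tx": 0, "ty": -0.3, "tz": -0.6, "rx": 2, "ry": 0, "rz": 0},
  {"hand": 0.5, "tx": 0, "ty": -0.3, "tz": -0.6, "rx": 2, "ry": 0, "rz": 0},
  {"hand": 0.5, "tx": 0, "ty": -0.4, "tz": -0.6, "rx": 2, "ry": 0, "rz": 0},
  {"hand": 0.5, "tx": 0, "ty": -0.4, "tz": -0.6, "rx": 2, "ry": 0, "rz": 0},
])

```text
time: 12.72
tcp_pos: [0.5104, -0.2678, 0.0787]
eef_rot: [0.653, 0.726, 0.165, 0.138]
contact_force: [3.2, -0.0, 0.3]
finger_gap: 0.0085
```

Run:
```python
from h import *
st()
crop(snap("side","pics/s16.png"),265,110,345,200,8,"pics/c29.png")
```

```text
t 12.72 p [ 0.5104 -0.2678  0.0787] yaw_y 5.9 z [ 0.416  0.058 -0.908] j [ 1.42  0.48 -1.04  2.17  0.41  0.38  0.26] F [ 3.2 -0.   0.3] gap 0.0085
```

View pics/c29.png

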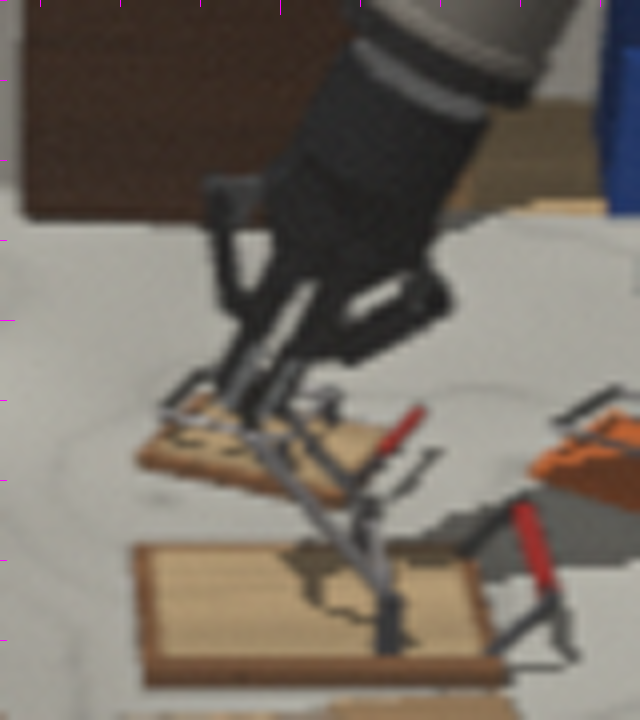

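Run:
```python
from h import *
f=lambda q:((proj("side",q)-[265,110])*8).round().tolist()
yv=np.array([-pX[1],pX[0],0]) # panel y
for dx in(-.013,-.016):
  c=pc+[dx,0,0]
  h=c+pX*.03+pZ*.033-yv*.045
  print("hinge",f([h]), "corners",f([c+pX*.085-yv*.065+[0,0,.007],c-pX*.085-yv*.065+[0,0,.007]]))
  for t in(.75,.8,.85,.9,.95):print(t,f([h+pX*(-.104*np.cos(t))+pZ*(.104*np.sin(t))]))
```

```text
hinge [[371.0, 588.0]] corners [[490.0, 658.0], [124.0, 656.0]]
0.75 [[213.0, 448.0]]
0.8 [[222.0, 440.0]]
0.85 [[230.0, 433.0]]
0.9 [[239.0, 426.0]]
0.95 [[249.0, 420.0]]
hinge [[378.0, 588.0]] corners [[496.0, 658.0], [131.0, 657.0]]
0.75 [[220.0, 448.0]]
0.8 [[228.0, 441.0]]
0.85 [[237.0, 433.0]]
0.9 [[246.0, 427.0]]
0.95 [[256.0, 421.0]]
```

Emit:
play_rows([
  {"hand": 0.5, "tx": 0, "ty": -0.3, "tz": -0.4, "rx": 1, "ry": 0, "rz": 0},
  {"hand": 0.5, "tx": 0, "ty": -0.3, "tz": -0.4, "rx": 1, "ry": 0, "rz": 0},
  {"hand": 0.5, "tx": 0, "ty": -0.2, "tz": -0.4, "rx": 0, "ry": 0, "rz": 0},
  {"hand": 0.5, "tx": 0, "ty": 0, "tz": 0, "rx": 0, "ry": 0, "rz": 0},
])

```text
time: 13.28
tcp_pos: [0.4962, -0.2698, 0.0856]
eef_rot: [0.656, 0.728, 0.152, 0.127]
contact_force: [0.8, 1.2, -5.4]
finger_gap: 0.009
```

Run:
```python
from h import *
st()
crop(snap("side","pics/s17.png"),265,110,345,200,8,"pics/c30.png")
```

```text
t 13.28 p [ 0.4962 -0.2698  0.0856] yaw_y 5.8 z [ 0.385  0.055 -0.921] j [ 1.45  0.46 -1.06  2.16  0.39  0.44  0.27] F [ 0.8  1.2 -5.4] gap 0.009
```

View pics/c30.png

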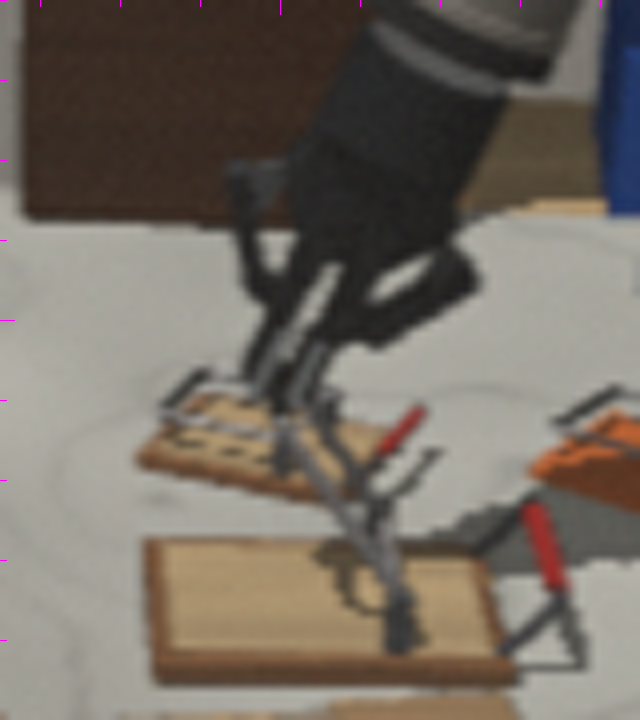

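Emit:
play_rows([
  {"hand": 0.5, "tx": 0, "ty": 0, "tz": 0.3, "rx": 0, "ry": 0, "rz": 0},
  {"hand": 0.5, "tx": 0, "ty": 0, "tz": 0, "rx": 0, "ry": 0, "rz": 0},
])

```text
time: 13.58
tcp_pos: [0.4986, -0.2696, 0.0831]
eef_rot: [0.656, 0.728, 0.152, 0.128]
contact_force: [-0.2, -1.1, -3.0]
finger_gap: 0.0088
```

Emit:
play_rows([
  {"hand": 2.6, "tx": 0, "ty": 0, "tz": 0, "rx": 0, "ry": 0, "rz": 0},
  {"hand": 2.6, "tx": 0, "ty": 0, "tz": 0, "rx": 0, "ry": 0, "rz": 0},
  {"hand": 2.6, "tx": 0, "ty": 0, "tz": -2, "rx": 0, "ry": 0, "rz": 0},
  {"hand": 2.6, "tx": 0, "ty": 0, "tz": -4, "rx": 0, "ry": 0, "rz": 0},
  {"hand": 2.6, "tx": 0, "ty": 0, "tz": -5, "rx": 0, "ry": 0, "rz": 0},
])

```text
time: 14.2
tcp_pos: [0.4559, -0.2774, 0.1776]
eef_rot: [0.658, 0.727, 0.152, 0.126]
contact_force: [-1.2, -0.5, 0.7]
finger_gap: 0.0258
```

Run:
```python
from h import *
st()
crop(snap("side","pics/s18.png"),265,110,345,200,8,"pics/c31.png")
crop(snap("top","pics/t18.png"),310,180,430,290,6,"pics/c32.png")
```

```text
t 14.2 p [ 0.4559 -0.2774  0.1776] yaw_y 5.5 z [ 0.383  0.055 -0.922] j [ 1.72  0.25 -1.21  2.12 -0.03  0.62  0.68] F [-1.2 -0.5  0.7] gap 0.0258
```

View pics/c31.png

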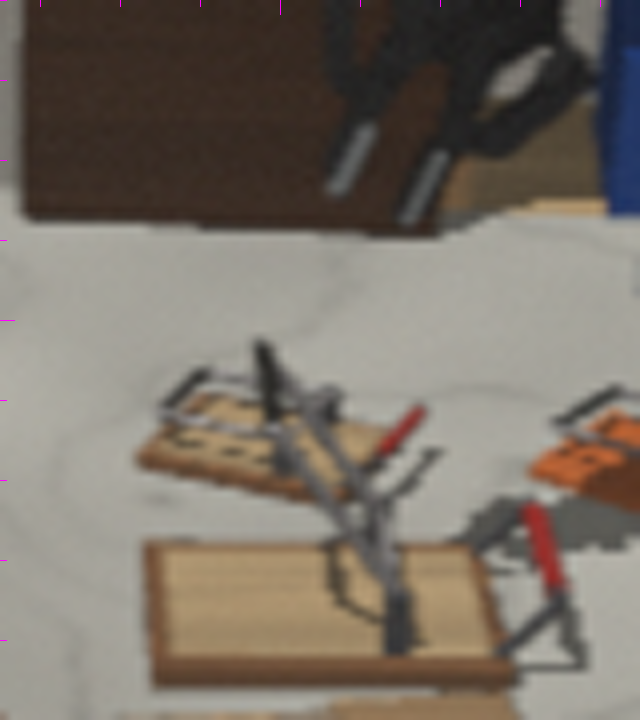

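View pics/c32.png

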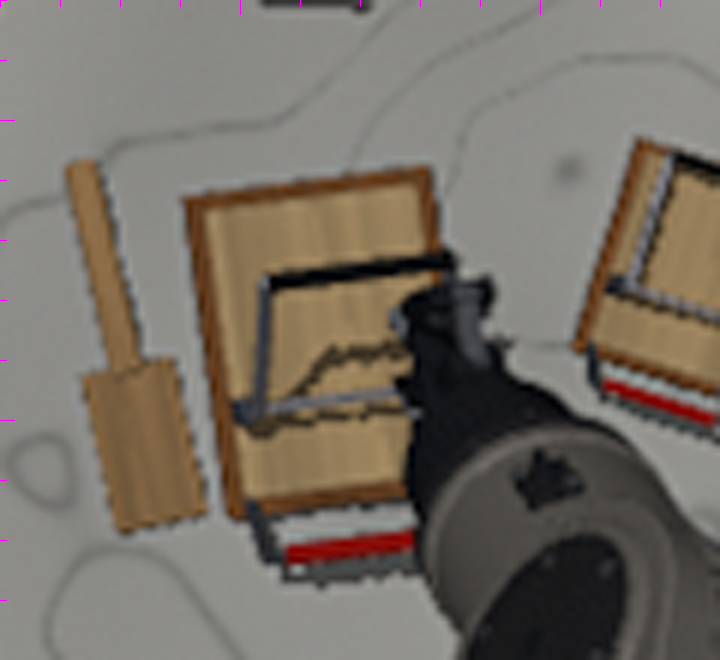

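Run:
```python
from h import *
S=lambda x,y,z:onz("side",265+(x+.5)/8-.5,110+(y+.5)/8-.5,z)
T=lambda x,y,z:onz("top",310+(x+.5)/6-.5,180+(y+.5)/6-.5,z)
print("tube side",S(533,507,.042),S(557,588,.042))
print("tube top left",T(287,555,.042),T(413,541,.042))
for a in((155,657),(505,655),(148,543),(475,543)):print("side c",S(*a,.014))
for a in((187,198),(430,168),(238,515)):print("top c",T(*a,.014))
h=.1
# bar height check from both
print("bar near end side",S(272,412,.1246),"top",T(268,283,.1246))
```

```text
tube side [ 0.35062239 -0.32853886  0.042     ] [ 0.3422485  -0.24305659  0.042     ]
tube top left [ 0.34303494 -0.24450909  0.042     ] [ 0.34841405 -0.30837846  0.042     ]
side c [ 0.5268417  -0.20622282  0.014     ]
side c [ 0.36453202 -0.22665668  0.014     ]
side c [ 0.53804807 -0.32348942  0.014     ]
side c [ 0.37647723 -0.34244518  0.014     ]
top c [ 0.5276495  -0.20376606  0.014     ]
top c [ 0.53979838 -0.33076225  0.014     ]
top c [ 0.36258888 -0.22417177  0.014     ]
bar near end side [ 0.47876237 -0.2413528   0.1246    ] top [ 0.47756247 -0.22819901  0.1246    ]
```

Run:
```python
from h import *
plan([((.3465,-.286,.11),tool(6),5)])
```

```text
[ 0.1 -2.6  0.4] [ 4.6 -0.1 -0. ]
[ 0.  -2.6  0.7] [ 4.5 -0.1 -0. ]
[ 0.1 -2.5  0.8] [ 4.6 -0.1 -0.1]
[ 0.  -2.4  1.1] [ 4.6 -0.1  0. ]
[ 0.1 -2.4  1.2] [ 4.6 -0.1 -0. ]
end [ 0.3463 -0.286   0.1104] [[-0.104, 0.995, -0.001], [0.995, 0.104, 0.0], [0.0, -0.001, -1.0]]
```

Emit:
play_rows([
  {"hand": 3.5, "tx": 0.1, "ty": -2.6, "tz": 0.4, "rx": 4.6, "ry": -0.1, "rz": 0},
  {"hand": 3.5, "tx": 0, "ty": -2.6, "tz": 0.7, "rx": 4.5, "ry": -0.1, "rz": 0},
  {"hand": 3.5, "tx": 0.1, "ty": -2.5, "tz": 0.8, "rx": 4.6, "ry": -0.1, "rz": 0},
  {"hand": 3.5, "tx": 0, "ty": -2.4, "tz": 1.1, "rx": 4.6, "ry": -0.1, "rz": 0},
  {"hand": 3.5, "tx": 0.1, "ty": -2.4, "tz": 1.2, "rx": 4.6, "ry": -0.1, "rz": 0},
  {"hand": 3.5, "tx": 0, "ty": 0, "tz": 0, "rx": 0, "ry": 0, "rz": 0},
])

```text
time: 15.05
tcp_pos: [0.3456, -0.2835, 0.1063]
eef_rot: [0.668, 0.744, 0.001, -0.003]
contact_force: [1.0, 0.1, 0.1]
finger_gap: 0.0353
```

Run:
```python
from h import *
st()
plan([((.3465,-.286,.05),tool(6),3)])
```

```text
t 15.05 p [ 0.3456 -0.2835  0.1063] yaw_y 6.1 z [-0.004  0.006 -1.   ] j [ 1.41  0.3  -0.97  2.14  0.32  0.87  0.35] F [1.  0.1 0.1] gap 0.0353
[-0.1  0.   1.9] [-0.1 -0.1  0. ]
[-0.1  0.1  1.9] [-0.  -0.1  0.1]
[-0.1 -0.   1.8] [-0.1 -0.1 -0. ]
end [ 0.3467 -0.2862  0.0503] [[-0.105, 0.995, -0.0], [0.995, 0.105, 0.001], [0.001, -0.0, -1.0]]
```

Emit:
play_rows([
  {"hand": 3.5, "tx": -0.1, "ty": 0.1, "tz": 2, "rx": 0, "ry": -0.2, "rz": 0},
  {"hand": 3.5, "tx": -0.1, "ty": 0, "tz": 2, "rx": 0, "ry": -0.1, "rz": 0},
  {"hand": 3.5, "tx": -0.1, "ty": 0, "tz": 2, "rx": 0, "ry": 0, "rz": 0},
  {"hand": 3.5, "tx": 0, "ty": 0, "tz": 2, "rx": 0, "ry": 0, "rz": 0},
  {"hand": 3.5, "tx": 0, "ty": 0, "tz": 0, "rx": 0, "ry": 0, "rz": 0},
])

```text
time: 15.68
tcp_pos: [0.3467, -0.2865, 0.0266]
eef_rot: [0.669, 0.743, -0.0, -0.001]
contact_force: [-0.4, 0.3, 0.2]
finger_gap: 0.0351
```

Run:
```python
from h import *
st()
crop(snap("side","pics/s19.png"),275,110,365,200,8,"pics/c33.png")
```

```text
t 15.68 p [ 0.3467 -0.2865  0.0266] yaw_y 6.0 z [-0.002  0.001 -1.   ] j [ 1.28  0.43 -0.86  2.2   0.51  0.72  0.18] F [-0.4  0.3  0.2] gap 0.0351
```

View pics/c33.png

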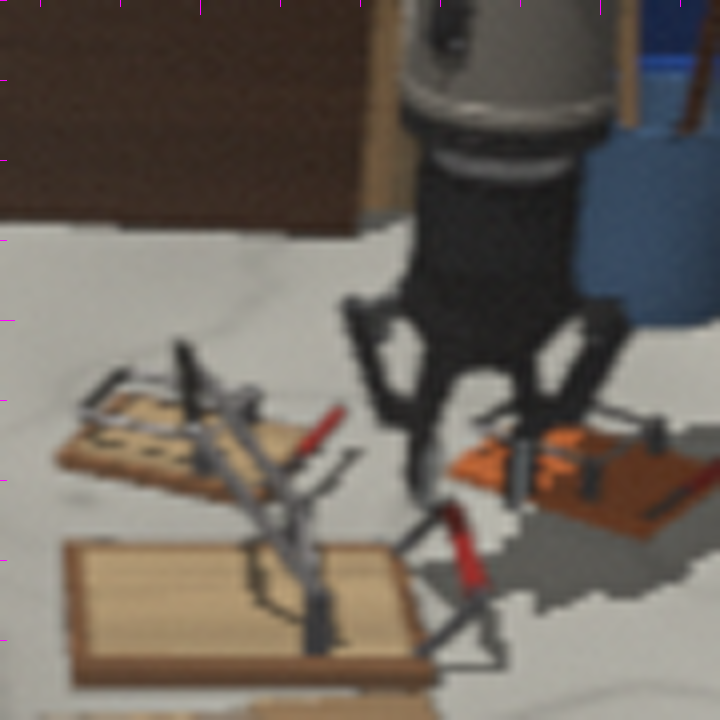

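Emit:
play_rows([
  {"hand": 3.5, "tx": 0, "ty": 0, "tz": 1.7, "rx": 0, "ry": 0, "rz": 0},
  {"hand": 3.5, "tx": 0, "ty": 0, "tz": 1.7, "rx": 0, "ry": 0, "rz": 0},
  {"hand": 3.5, "tx": 0, "ty": 0, "tz": 0, "rx": 0, "ry": 0, "rz": 0},
])

```text
time: 16.1
tcp_pos: [0.3466, -0.287, -0.0066]
eef_rot: [0.669, 0.743, -0.001, -0.001]
contact_force: [0.5, 0.5, 0.5]
finger_gap: 0.0346
```

Run:
```python
from h import *
st()
crop(snap("side","pics/s20.png"),275,110,365,200,8,"pics/c34.png")
```

```text
t 16.1 p [ 0.3466 -0.287  -0.0066] yaw_y 6.0 z [-0.003 -0.    -1.   ] j [ 1.23  0.49 -0.8   2.21  0.59  0.66  0.11] F [0.5 0.5 0.5] gap 0.0346
```

View pics/c34.png

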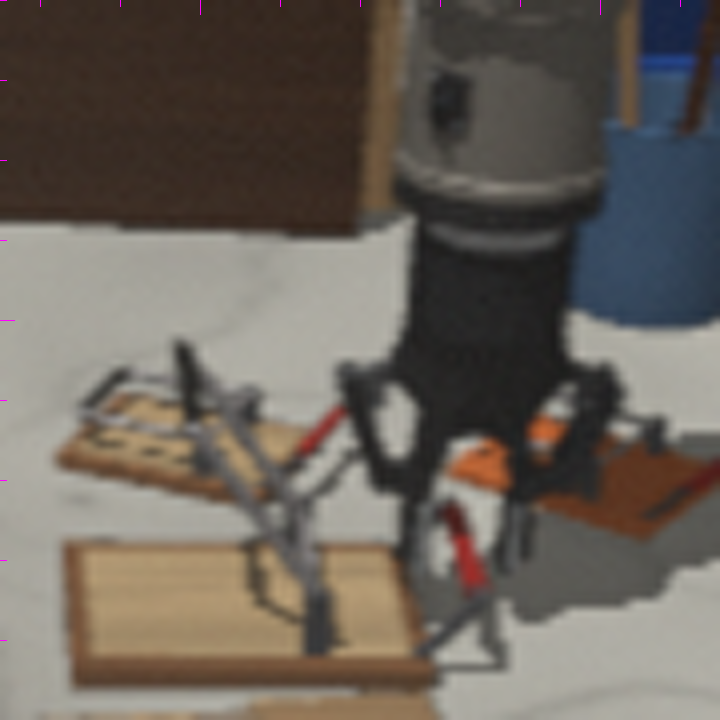

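Fingers straddle the tube (pads at about 410 and 515, tube mid at 465). Closing now.

Emit:
play_rows([
  {"hand": 0.6, "tx": 0, "ty": 0, "tz": 0, "rx": 0, "ry": 0, "rz": 0},
  {"hand": 0.6, "tx": 0, "ty": 0, "tz": 0, "rx": 0, "ry": 0, "rz": 0},
  {"hand": 0.6, "tx": 0, "ty": 0, "tz": 0, "rx": 0, "ry": 0, "rz": 0},
  {"hand": 0.6, "tx": 0, "ty": 0, "tz": 0, "rx": 0, "ry": 0, "rz": 0},
], force=50)

```text
time: 16.65
tcp_pos: [0.3469, -0.2876, -0.0059]
eef_rot: [0.669, 0.743, -0.001, -0.0]
contact_force: [-2.2, -0.1, 11.5]
finger_gap: 0.0099
```

Run:
```python
from h import *
st()
# lift arc: pivot bottom front edge at panel x=-85,z=-7 ; tube at (105,35)
s=arm.get_state();p0=s["tcp_pos"];r0=tool(6)
Rr=np.hypot(.19,.042);a0=np.arctan2(.042,.19)
w=[]
for a in np.linspace(a0,np.radians(85),11)[1:]:
    d=-pX*( -Rr*np.cos(a)+Rr*np.cos(a0)); w.append((p0+d+[0,0,Rr*(np.sin(a)-np.sin(a0))],r0,1))
plan(w)
```

```text
t 16.65 p [ 0.3469 -0.2876 -0.0059] yaw_y 6.0 z [-0.002 -0.002 -1.   ] j [ 1.23  0.49 -0.8   2.21  0.59  0.66  0.11] F [-2.2 -0.1 11.5] gap 0.0099
[-0.   0.7 -2.4] [-0.1  0.1 -0. ]
[-0.   1.  -2.2] [-0. -0. -0.]
[-0.   1.2 -2.1] [-0. -0. -0.]
[-0.   1.5 -2. ] [-0. -0. -0.]
[-0.   1.8 -1.7] [-0. -0. -0.]
[-0.   1.9 -1.5] [-0. -0. -0.]
[-0.   2.1 -1.3] [-0. -0. -0.]
[ 0.   2.3 -1. ] [-0. -0. -0.]
[ 0.   2.4 -0.6] [-0. -0. -0.]
[ 0.   2.4 -0.4] [-0. -0. -0.]
end [ 0.5191 -0.2695  0.1459] [[-0.104, 0.995, -0.001], [0.995, 0.104, 0.0], [0.0, -0.001, -1.0]]
```

Emit:
play_rows([
  {"hand": 0.6, "tx": 0, "ty": 0.7, "tz": -2.4, "rx": 0, "ry": 0, "rz": 0},
  {"hand": 0.6, "tx": 0, "ty": 1, "tz": -2.2, "rx": 0, "ry": 0, "rz": 0},
  {"hand": 0.6, "tx": 0, "ty": 1.2, "tz": -2.1, "rx": 0, "ry": 0, "rz": 0},
  {"hand": 0.6, "tx": 0, "ty": 1.5, "tz": -2, "rx": 0, "ry": 0, "rz": 0},
  {"hand": 0.6, "tx": 0, "ty": 1.8, "tz": -1.7, "rx": 0, "ry": 0, "rz": 0},
  {"hand": 0.6, "tx": 0, "ty": 0, "tz": 0, "rx": 0, "ry": 0, "rz": 0},
])

```text
time: 17.4
tcp_pos: [0.4096, -0.2807, 0.0984]
eef_rot: [0.669, 0.743, -0.001, 0.0]
contact_force: [-3.0, -0.6, 0.3]
finger_gap: 0.0097
```

Run:
```python
from h import *
st()
crop(snap("side","pics/s21.png"),265,90,365,200,6,"pics/c35.png")
```

```text
t 17.4 p [ 0.4096 -0.2807  0.0984] yaw_y 6.0 z [-0.001 -0.002 -1.   ] j [ 1.25  0.39 -0.93  2.05  0.41  0.89  0.2 ] F [-3.  -0.6  0.3] gap 0.0097
```

View pics/c35.png

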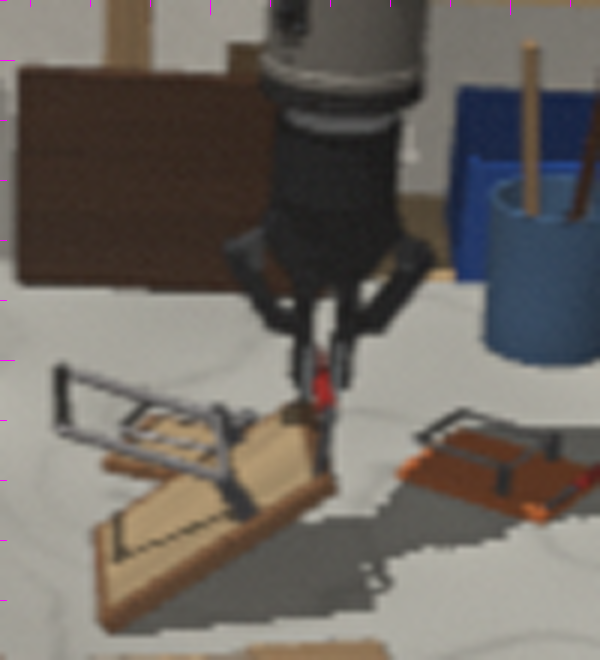

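Lifting as planned. Continue the arc and then up.

Emit:
play_rows([
  {"hand": 0.6, "tx": 0, "ty": 1.9, "tz": -1.6, "rx": 0, "ry": 0, "rz": 0},
  {"hand": 0.6, "tx": 0, "ty": 2, "tz": -1.5, "rx": 0, "ry": 0, "rz": 0},
  {"hand": 0.6, "tx": 0, "ty": 2, "tz": -1.5, "rx": 0, "ry": 0, "rz": 0},
  {"hand": 0.6, "tx": 0, "ty": 2, "tz": -1.5, "rx": 0, "ry": 0, "rz": 0},
  {"hand": 0.6, "tx": 0, "ty": 1, "tz": -2, "rx": 0, "ry": 0, "rz": 0},
  {"hand": 0.6, "tx": 0, "ty": 0, "tz": -2.5, "rx": 0, "ry": 0, "rz": 0},
  {"hand": 0.6, "tx": 0, "ty": 0, "tz": -3, "rx": 0, "ry": 0, "rz": 0},
  {"hand": 0.6, "tx": 0, "ty": 0, "tz": -3, "rx": 0, "ry": 0, "rz": 0},
])

```text
time: 18.45
tcp_pos: [0.4964, -0.271, 0.2625]
eef_rot: [0.669, 0.743, -0.001, -0.002]
contact_force: [0.9, -0.3, -4.7]
finger_gap: 0.01
```

Run:
```python
from h import *
st()
crop(snap("side","pics/s22.png"),245,50,365,200,5,"pics/c36.png")
```

```text
t 18.45 p [ 0.4964 -0.271   0.2625] yaw_y 6.0 z [-0.004  0.    -1.   ] j [ 1.18  0.33 -0.99  1.72  0.29  1.25  0.23] F [ 0.9 -0.3 -4.7] gap 0.01
```

View pics/c36.png

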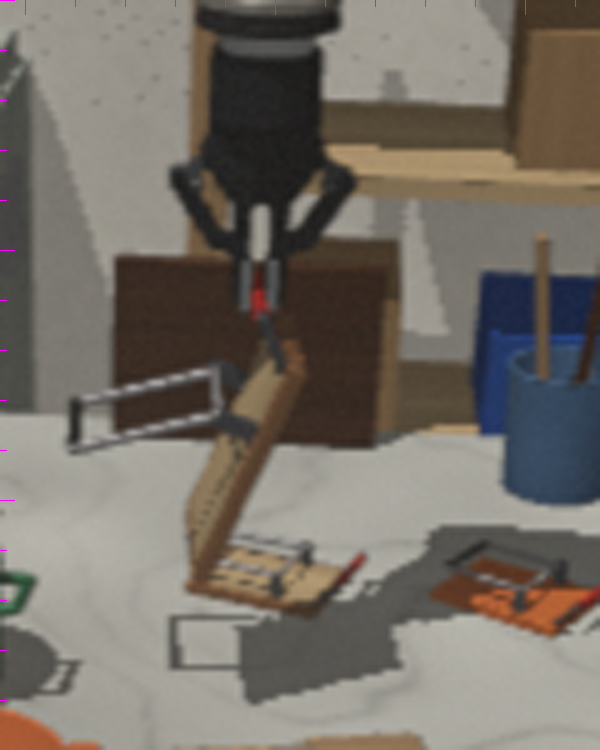

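Run:
```python
from h import *
s=arm.get_state();p0=s["tcp_pos"];q=np.array([.4354,.3134,.285])
fr=np.cumsum([0,.3,.7,1,1,1,1,1,1,1,1,1,1,1,.7,.3,]);fr/=fr[-1]
w=[]
for f in fr[1:]:
    w.append((p0+(q-p0)*f,tool(6-20.2*f),1))
plan(w)
```

```text
[ 1.4 -0.  -0. ] [-0.1  0.1  0.5]
[ 3.1 -0.  -0.1] [0.  0.  1.1]
[ 4.5 -0.2 -0.2] [0.  0.  1.5]
[ 4.6 -0.2 -0.1] [0.  0.  1.6]
[ 4.5 -0.4 -0.2] [0.  0.  1.5]
[ 4.5 -0.5 -0.1] [0.  0.  1.6]
[ 4.4 -0.6 -0.2] [0.  0.  1.5]
[ 4.5 -0.8 -0.1] [0.  0.  1.6]
[ 4.4 -0.8 -0.2] [0.  0.  1.5]
[ 4.5 -1.  -0.1] [ 0.  -0.   1.6]
[ 4.4 -1.1 -0.1] [ 0.  -0.   1.5]
[ 4.3 -1.2 -0.2] [ 0.  -0.   1.6]
[ 4.3 -1.4 -0.1] [ 0.  -0.   1.6]
[ 3.  -1.  -0.1] [ 0. -0.  1.]
[ 1.3 -0.4 -0.1] [ 0.  -0.   0.5]
end [0.4358 0.3133 0.2852] [[0.245, 0.969, 0.001], [0.969, -0.245, -0.0], [0.0, 0.001, -1.0]]
```

Emit:
play_rows([
  {"hand": 0.6, "tx": 1.4, "ty": 0, "tz": -0.6, "rx": 0, "ry": 0, "rz": 0.5},
  {"hand": 0.6, "tx": 3, "ty": 0, "tz": -0.6, "rx": 0, "ry": 0, "rz": 1.1},
  {"hand": 0.6, "tx": 4.5, "ty": -0.2, "tz": -0.6, "rx": 0, "ry": 0, "rz": 1.5},
  {"hand": 0.6, "tx": 4.6, "ty": -0.2, "tz": -0.5, "rx": 0, "ry": 0, "rz": 1.6},
  {"hand": 0.6, "tx": 4.5, "ty": -0.4, "tz": 0, "rx": 0, "ry": 0, "rz": 1.5},
  {"hand": 0.6, "tx": 4.5, "ty": -0.5, "tz": 0, "rx": 0, "ry": 0, "rz": 1.6},
  {"hand": 0.6, "tx": 4.4, "ty": -0.6, "tz": 0, "rx": 0, "ry": 0, "rz": 1.5},
  {"hand": 0.6, "tx": 4.5, "ty": -0.8, "tz": 0, "rx": 0, "ry": 0, "rz": 1.6},
])

```text
time: 19.5
tcp_pos: [0.4617, 0.0443, 0.2841]
eef_rot: [0.737, 0.676, -0.002, -0.001]
contact_force: [0.9, -0.3, -5.2]
finger_gap: 0.0101
```

Emit:
play_rows([
  {"hand": 0.6, "tx": 4.4, "ty": -0.8, "tz": 0, "rx": 0, "ry": 0, "rz": 1.5},
  {"hand": 0.6, "tx": 4.5, "ty": -1, "tz": 0, "rx": 0, "ry": 0, "rz": 1.6},
  {"hand": 0.6, "tx": 4.4, "ty": -1.1, "tz": 0, "rx": 0, "ry": 0, "rz": 1.5},
  {"hand": 0.6, "tx": 4.3, "ty": -1.2, "tz": 0, "rx": 0, "ry": 0, "rz": 1.6},
  {"hand": 0.6, "tx": 4.3, "ty": -1.4, "tz": 0, "rx": 0, "ry": 0, "rz": 1.6},
  {"hand": 0.6, "tx": 3, "ty": -1, "tz": 0, "rx": 0, "ry": 0, "rz": 1},
  {"hand": 0.6, "tx": 1.3, "ty": -0.4, "tz": 0, "rx": 0, "ry": 0, "rz": 0.5},
  {"hand": 0.6, "tx": 0, "ty": 0, "tz": 0, "rx": 0, "ry": 0, "rz": 0},
])

```text
time: 20.5
tcp_pos: [0.4335, 0.3133, 0.2841]
eef_rot: [0.788, 0.615, -0.002, -0.001]
contact_force: [-0.1, 0.4, -4.8]
finger_gap: 0.0101
```

Run:
```python
from h import *
st()
snap("side","pics/s23.png");snap("top","pics/t23.png")
```

```text
t 20.5 p [0.4335 0.3133 0.2841] yaw_y -14.0 z [-0.005 -0.001 -1.   ] j [ 0.22  0.3  -1.16  1.75  0.28  1.28 -1.25] F [-0.1  0.4 -4.8] gap 0.0101
```

View pics/s23.png

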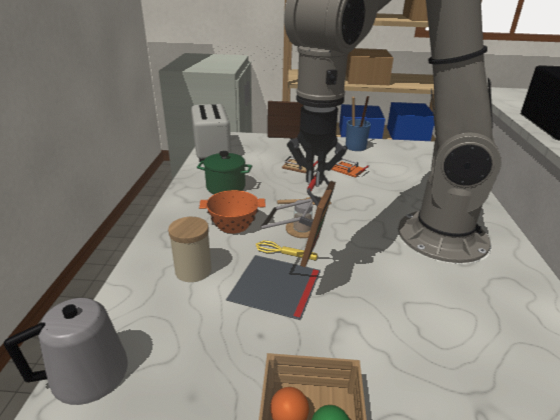

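View pics/t23.png

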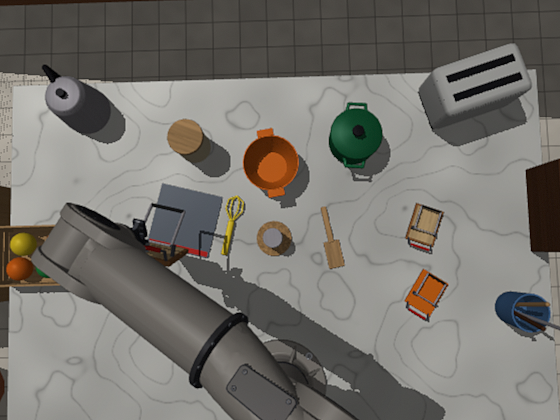

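Run:
```python
from h import *
s=cv2.imread("pics/s23.png")[:,:,::-1]
crop(s,230,130,350,290,5,"pics/c37.png")
```

```text
(no output)
```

View pics/c37.png

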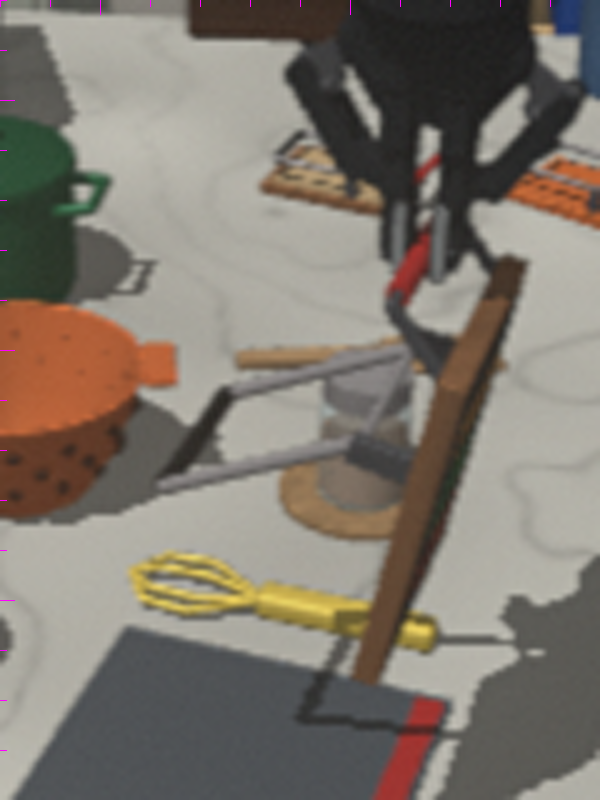

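```bash
cat >> h.py <<'E'
def panel_pose(tube,yawz,t):
    # yawz: azimuth deg of horizontal back direction; t: tilt deg, top toward picture side (neg = leaning back)
    b=np.array([np.cos(np.radians(yawz)),np.sin(np.radians(yawz)),0]);u=np.array([0,0,1.]);c,s=np.cos(np.radians(t)),np.sin(np.radians(t))
    x=u*c-b*s; z=b*c+u*s; y=np.cross(z,x)
    return lambda px,py,pz: np.array(tube)+x*(px-.105)+y*py+z*(pz-.035)
E
python3 - <<'E'
from h import *
s=arm.get_state();tube=s["tcp_pos"]+[0,0,.050]
f=lambda q:((proj("side",q)-[230,130])*5).round().tolist()
for t in(10,15,20,25,30):
    P=panel_pose(tube,-14,t)
    print(t,"tube near/far",f([P(.105,-.042,.035),P(.105,.042,.035)]),"bot near back/front",f([P(-.085,-.065,.007),P(-.085,-.065,-.007)]),"top near",f([P(.085,-.065,.007),P(.085,-.065,-.007)]),"foot near",f([P(-.0305,-.045,.1176)]),"edge z",P(-.085,0,.007)[2].round(4),(P(-.085,0,.007)-tube)[:2].round(3))
E
```

```text
10 tube near/far [[395.0, 281.0], [442.0, 201.0]] bot near back/front [[347.0, 665.0], [376.0, 676.0]] top near [[433.0, 366.0], [465.0, 377.0]] foot near [[162.0, 472.0]] edge z 0.1426 [ 0.005 -0.001]
15 tube near/far [[395.0, 281.0], [442.0, 201.0]] bot near back/front [[313.0, 656.0], [341.0, 668.0]] top near [[428.0, 369.0], [459.0, 382.0]] foot near [[142.0, 451.0]] edge z 0.1438 [ 0.021 -0.005]
20 tube near/far [[395.0, 281.0], [442.0, 201.0]] bot near back/front [[280.0, 644.0], [306.0, 658.0]] top near [[422.0, 372.0], [452.0, 387.0]] foot near [[124.0, 428.0]] edge z 0.1464 [ 0.038 -0.009]
25 tube near/far [[395.0, 281.0], [442.0, 201.0]] bot near back/front [[247.0, 630.0], [272.0, 645.0]] top near [[416.0, 374.0], [444.0, 391.0]] foot near [[107.0, 405.0]] edge z 0.1505 [ 0.053 -0.013]
30 tube near/far [[395.0, 281.0], [442.0, 201.0]] bot near back/front [[215.0, 613.0], [240.0, 631.0]] top near [[410.0, 376.0], [436.0, 395.0]] foot near [[92.0, 380.0]] edge z 0.156 [ 0.069 -0.017]
```

Emit:
play_rows([
  {"hand": 0.6, "tx": 0, "ty": 0.6, "tz": 1, "rx": 0, "ry": 0, "rz": 0},
  {"hand": 0.6, "tx": 0, "ty": 0.9, "tz": 2.5, "rx": 0, "ry": 0, "rz": 0},
  {"hand": 0.6, "tx": 0, "ty": 0.6, "tz": 3, "rx": 0, "ry": 0, "rz": 0},
  {"hand": 0.6, "tx": 0, "ty": 0.2, "tz": 2.5, "rx": 0, "ry": 0, "rz": 0},
  {"hand": 0.6, "tx": 0, "ty": 0, "tz": 1, "rx": 0, "ry": 0, "rz": 0},
  {"hand": 0.6, "tx": 0, "ty": 0, "tz": 0, "rx": 0, "ry": 0, "rz": 0},
  {"hand": 0.6, "tx": 0, "ty": 0, "tz": 0, "rx": 0, "ry": 0, "rz": 0},
])

```text
time: 21.48
tcp_pos: [0.4577, 0.3071, 0.1863]
eef_rot: [0.789, 0.614, -0.001, -0.001]
contact_force: [0.6, 0.7, -4.6]
finger_gap: 0.0098
```

Run:
```python
from h import *
st()
crop(snap("side","pics/s24.png"),215,150,345,310,5,"pics/c38.png")
s=arm.get_state();tube=s["tcp_pos"]+[0,0,.042]
f=lambda q:((proj("side",q)-[215,150])*5).round().tolist()
for t in(5,10,15):
    P=panel_pose(tube,-14,t)
    print(t,"tube near/far",f([P(.105,-.042,.035),P(.105,.042,.035)]),"bot near back/front",f([P(-.085,-.065,.007),P(-.085,-.065,-.007)]),"top near",f([P(.085,-.065,.007),P(.085,-.065,-.007)]),"foot near",f([P(-.0305,-.045,.1176)]),"edge z",P(-.085,0,.007)[2].round(4),(P(-.085,0,.007)-tube)[:2].round(3))
```

```text
t 21.48 p [0.4577 0.3071 0.1863] yaw_y -14.2 z [-0.002  0.    -1.   ] j [ 0.16  0.42 -1.08  1.84  0.41  1.12 -1.32] F [ 0.6  0.7 -4.6] gap 0.0098
5 tube near/far [[406.0, 380.0], [454.0, 291.0]] bot near back/front [[399.0, 733.0], [426.0, 741.0]] top near [[446.0, 459.0], [475.0, 467.0]] foot near [[213.0, 562.0]] edge z 0.0366 [-0.011  0.003]
10 tube near/far [[406.0, 380.0], [454.0, 291.0]] bot near back/front [[366.0, 726.0], [393.0, 736.0]] top near [[441.0, 462.0], [470.0, 473.0]] foot near [[192.0, 543.0]] edge z 0.0364 [ 0.005 -0.001]
15 tube near/far [[406.0, 380.0], [454.0, 291.0]] bot near back/front [[334.0, 716.0], [360.0, 728.0]] top near [[436.0, 465.0], [464.0, 477.0]] foot near [[173.0, 524.0]] edge z 0.0376 [ 0.021 -0.005]
```

View pics/c38.png

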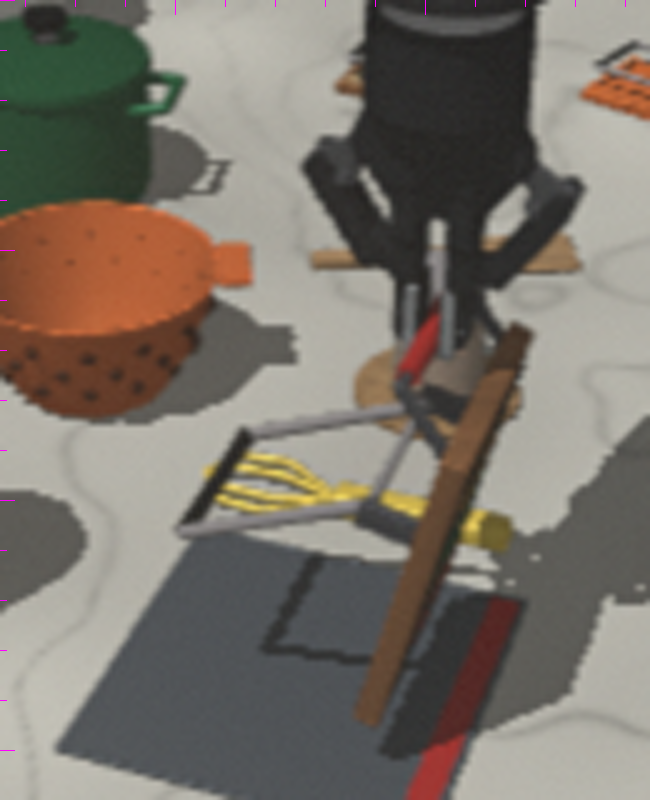

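Emit:
play_rows([
  {"hand": 0.6, "tx": 0, "ty": 0, "tz": 1.2, "rx": 0, "ry": 0, "rz": 0},
  {"hand": 0.6, "tx": 0, "ty": 0, "tz": 0.8, "rx": 0, "ry": 0, "rz": 0},
  {"hand": 0.6, "tx": 0, "ty": 0, "tz": 0.4, "rx": 0, "ry": 0, "rz": 0},
  {"hand": 0.6, "tx": 0, "ty": 0, "tz": 0, "rx": 0, "ry": 0, "rz": 0},
])

```text
time: 22.02
tcp_pos: [0.4571, 0.3068, 0.1611]
eef_rot: [0.789, 0.614, -0.002, -0.001]
contact_force: [0.4, 0.4, -5.0]
finger_gap: 0.0098
```

Emit:
play_rows([
  {"hand": 0.6, "tx": 0, "ty": 0, "tz": 0.3, "rx": 0, "ry": 0, "rz": 0},
  {"hand": 0.6, "tx": 0, "ty": 0, "tz": 0, "rx": 0, "ry": 0, "rz": 0},
])

```text
time: 22.28
tcp_pos: [0.4573, 0.3067, 0.1584]
eef_rot: [0.789, 0.614, -0.001, -0.001]
contact_force: [0.6, 1.0, -5.2]
finger_gap: 0.01
```

Emit:
play_rows([
  {"hand": 0.6, "tx": 0, "ty": 0, "tz": 0.2, "rx": 0, "ry": 0, "rz": 0},
  {"hand": 0.6, "tx": 0, "ty": 0, "tz": 0, "rx": 0, "ry": 0, "rz": 0},
])

```text
time: 22.52
tcp_pos: [0.4572, 0.3067, 0.1563]
eef_rot: [0.789, 0.614, -0.001, -0.001]
contact_force: [-0.3, -0.2, -5.7]
finger_gap: 0.0098
```

Emit:
play_rows([
  {"hand": 0.6, "tx": 0, "ty": 0, "tz": 0.2, "rx": 0, "ry": 0, "rz": 0},
  {"hand": 0.6, "tx": 0, "ty": 0, "tz": 0, "rx": 0, "ry": 0, "rz": 0},
])

```text
time: 22.78
tcp_pos: [0.4572, 0.3067, 0.1543]
eef_rot: [0.789, 0.614, -0.002, -0.001]
contact_force: [0.2, -0.3, -5.3]
finger_gap: 0.0097
```

Emit:
play_rows([
  {"hand": 0.6, "tx": 0, "ty": 0, "tz": 0.2, "rx": 0, "ry": 0, "rz": 0},
  {"hand": 0.6, "tx": 0, "ty": 0, "tz": 0, "rx": 0, "ry": 0, "rz": 0},
])

```text
time: 23.02
tcp_pos: [0.4572, 0.3067, 0.1523]
eef_rot: [0.789, 0.614, -0.002, -0.001]
contact_force: [0.1, 0.1, -5.5]
finger_gap: 0.0101
```

Emit:
play_rows([
  {"hand": 0.6, "tx": 0, "ty": 0, "tz": 0.2, "rx": 0, "ry": 0, "rz": 0},
  {"hand": 0.6, "tx": 0, "ty": 0, "tz": 0, "rx": 0, "ry": 0, "rz": 0},
])

```text
time: 23.28
tcp_pos: [0.4575, 0.307, 0.1507]
eef_rot: [0.789, 0.614, -0.001, -0.001]
contact_force: [0.4, -0.4, -0.6]
finger_gap: 0.0099
```

Run:
```python
from h import *
st()
crop(snap("side","pics/s25.png"),215,160,345,320,5,"pics/c39.png")
s=arm.get_state();tube=s["tcp_pos"]+[0,0,.042]
f=lambda q:((proj("side",q)-[215,160])*5).round().tolist()
for t in(5,10,15):
    P=panel_pose(tube,-14,t)
    print(t,"tube near/far",f([P(.105,-.042,.035),P(.105,.042,.035)]),"bot near back/front",f([P(-.085,-.065,.007),P(-.085,-.065,-.007)]),"top near",f([P(.085,-.065,.007),P(.085,-.065,-.007)]),"foot near",f([P(-.0305,-.045,.1176)]),"edge z",P(-.085,0,.007)[2].round(4),(P(-.085,0,.007)-tube)[:2].round(3))
```

```text
t 23.27 p [0.4575 0.307  0.1507] yaw_y -14.2 z [-0.003 -0.    -1.   ] j [ 0.13  0.46 -1.05  1.88  0.45  1.07 -1.36] F [ 0.4 -0.4 -0.6] gap 0.0099
5 tube near/far [[404.0, 394.0], [451.0, 303.0]] bot near back/front [[397.0, 736.0], [423.0, 744.0]] top near [[442.0, 473.0], [472.0, 481.0]] foot near [[214.0, 567.0]] edge z 0.0009 [-0.011  0.003]
10 tube near/far [[404.0, 394.0], [451.0, 303.0]] bot near back/front [[365.0, 728.0], [391.0, 738.0]] top near [[438.0, 475.0], [466.0, 486.0]] foot near [[194.0, 549.0]] edge z 0.0007 [ 0.005 -0.001]
15 tube near/far [[404.0, 394.0], [451.0, 303.0]] bot near back/front [[333.0, 719.0], [359.0, 730.0]] top near [[433.0, 478.0], [461.0, 490.0]] foot near [[175.0, 530.0]] edge z 0.0019 [ 0.021 -0.005]
```

View pics/c39.png

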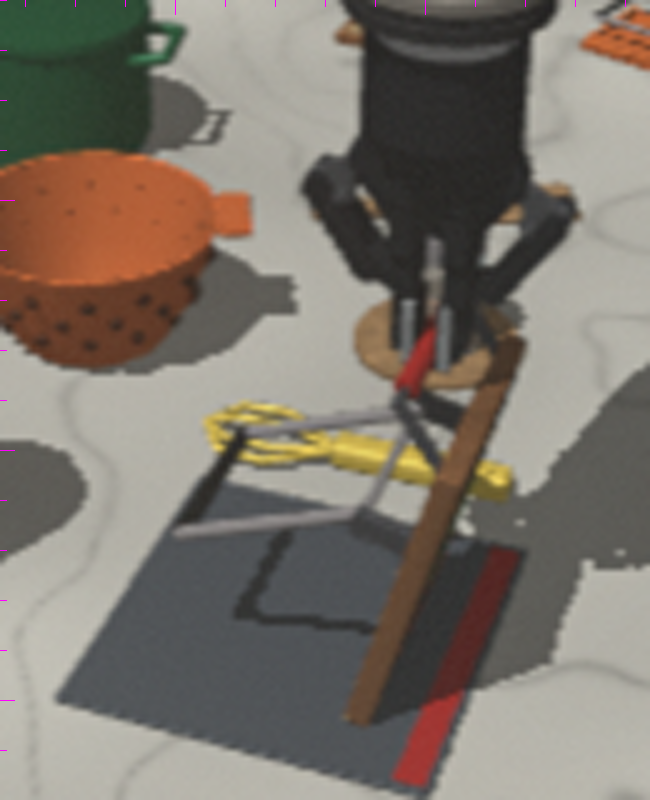

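Emit:
play_rows([
  {"hand": 0.6, "tx": 0, "ty": 0, "tz": -0.8, "rx": 0, "ry": 0, "rz": 0},
  {"hand": 0.6, "tx": 0, "ty": -0.7, "tz": 0, "rx": 0, "ry": 0, "rz": 0},
  {"hand": 0.6, "tx": 0, "ty": -0.8, "tz": 0, "rx": 0, "ry": 0, "rz": 0},
  {"hand": 0.6, "tx": 0, "ty": 0, "tz": 0, "rx": 0, "ry": 0, "rz": 0},
  {"hand": 0.6, "tx": 0, "ty": 0, "tz": 0, "rx": 0, "ry": 0, "rz": 0},
  {"hand": 0.6, "tx": 0, "ty": 0, "tz": 0.6, "rx": 0, "ry": 0, "rz": 0},
  {"hand": 0.6, "tx": 0, "ty": 0, "tz": 0.3, "rx": 0, "ry": 0, "rz": 0},
  {"hand": 0.6, "tx": 0, "ty": 0, "tz": 0, "rx": 0, "ry": 0, "rz": 0},
])

```text
time: 24.32
tcp_pos: [0.4436, 0.311, 0.1505]
eef_rot: [0.789, 0.614, -0.0, -0.0]
contact_force: [-1.6, -4.8, 16.0]
finger_gap: 0.0098
```

Emit:
play_rows([
  {"hand": 0.6, "tx": 0, "ty": 0.8, "tz": 0, "rx": 0, "ry": 0, "rz": 0},
  {"hand": 0.6, "tx": 0, "ty": 0.7, "tz": 0, "rx": 0, "ry": 0, "rz": 0},
  {"hand": 0.6, "tx": 0, "ty": 0.7, "tz": 0.1, "rx": 0, "ry": 0, "rz": 0},
  {"hand": 0.6, "tx": 0, "ty": 0.6, "tz": 0.1, "rx": 0, "ry": 0, "rz": 0},
  {"hand": 0.6, "tx": 0, "ty": 0, "tz": 0, "rx": 0, "ry": 0, "rz": 0},
])

```text
time: 24.95
tcp_pos: [0.472, 0.3036, 0.1487]
eef_rot: [0.79, 0.614, -0.0, -0.0]
contact_force: [1.1, -7.6, 19.4]
finger_gap: 0.0097
```

Run:
```python
from h import *
st()
crop(snap("side","pics/s26.png"),215,160,345,320,5,"pics/c40.png")
```

```text
t 24.95 p [0.472  0.3036 0.1487] yaw_y -14.3 z [-0. -0. -1.] j [ 0.13  0.48 -1.04  1.86  0.47  1.07 -1.35] F [ 1.1 -7.6 19.4] gap 0.0097
```

View pics/c40.png

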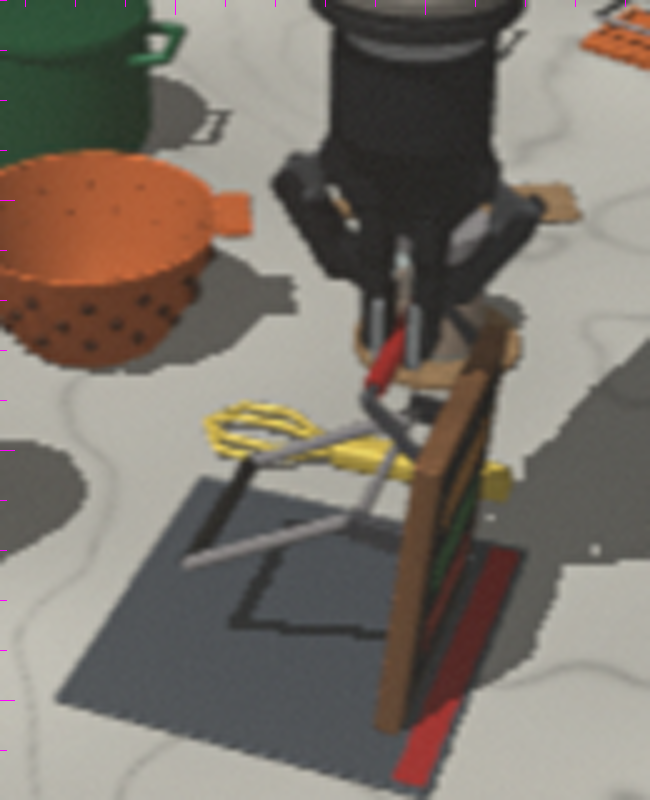

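Emit:
play_rows([
  {"hand": 0.6, "tx": 0, "ty": 0.7, "tz": 0.1, "rx": 0, "ry": 0, "rz": 0},
  {"hand": 0.6, "tx": 0, "ty": 0.7, "tz": 0.1, "rx": 0, "ry": 0, "rz": 0},
  {"hand": 0.6, "tx": 0, "ty": 0.8, "tz": 0.1, "rx": 0, "ry": 0, "rz": 0},
  {"hand": 0.6, "tx": 0, "ty": 0.8, "tz": 0.2, "rx": 0, "ry": 0, "rz": 0},
  {"hand": 0.6, "tx": 0, "ty": 0.8, "tz": 0.2, "rx": 0, "ry": 0, "rz": 0},
  {"hand": 0.6, "tx": 0, "ty": 0.8, "tz": 0.2, "rx": 0, "ry": 0, "rz": 0},
  {"hand": 0.6, "tx": 0, "ty": 0, "tz": 0, "rx": 0, "ry": 0, "rz": 0},
])

```text
time: 25.88
tcp_pos: [0.5165, 0.2919, 0.1389]
eef_rot: [0.79, 0.614, -0.0, -0.0]
contact_force: [2.9, -3.4, 11.4]
finger_gap: 0.0098
```

Run:
```python
from h import *
st()
crop(snap("side","pics/s27.png"),215,160,345,320,5,"pics/c41.png")
```

```text
t 25.88 p [0.5165 0.2919 0.1389] yaw_y -14.3 z [-0.001 -0.    -1.   ] j [ 0.13  0.54 -1.    1.8   0.51  1.09 -1.3 ] F [ 2.9 -3.4 11.4] gap 0.0098
```

View pics/c41.png

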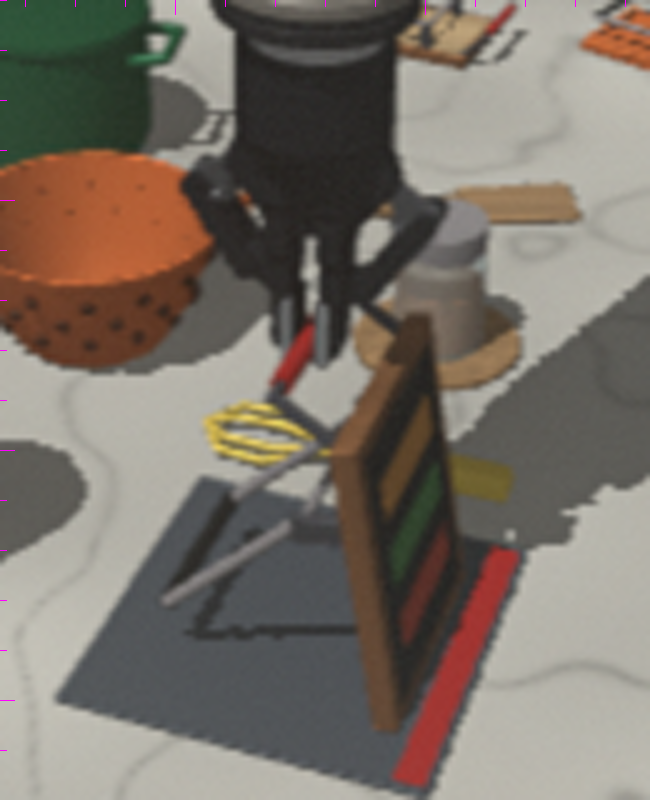

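Emit:
play_rows([
  {"hand": 0.6, "tx": 0, "ty": 0.8, "tz": 0.3, "rx": 0, "ry": 0, "rz": 0},
  {"hand": 0.6, "tx": 0, "ty": 0.8, "tz": 0.3, "rx": 0, "ry": 0, "rz": 0},
  {"hand": 0.6, "tx": 0, "ty": 0.8, "tz": 0.4, "rx": 0, "ry": 0, "rz": 0},
  {"hand": 0.6, "tx": 0, "ty": 0.7, "tz": 0.3, "rx": 0, "ry": 0, "rz": 0},
  {"hand": 0.6, "tx": 0, "ty": 0, "tz": 0, "rx": 0, "ry": 0, "rz": 0},
])

```text
time: 26.55
tcp_pos: [0.5466, 0.2842, 0.1256]
eef_rot: [0.79, 0.614, -0.0, -0.0]
contact_force: [4.7, -3.5, 8.5]
finger_gap: 0.0101
```

Run:
```python
from h import *
st()
crop(snap("side","pics/s28.png"),215,160,345,320,5,"pics/c42.png")
```

```text
t 26.55 p [0.5466 0.2842 0.1256] yaw_y -14.3 z [-0.001 -0.    -1.   ] j [ 0.13  0.58 -0.97  1.76  0.54  1.09 -1.28] F [ 4.7 -3.5  8.5] gap 0.0101
```

View pics/c42.png

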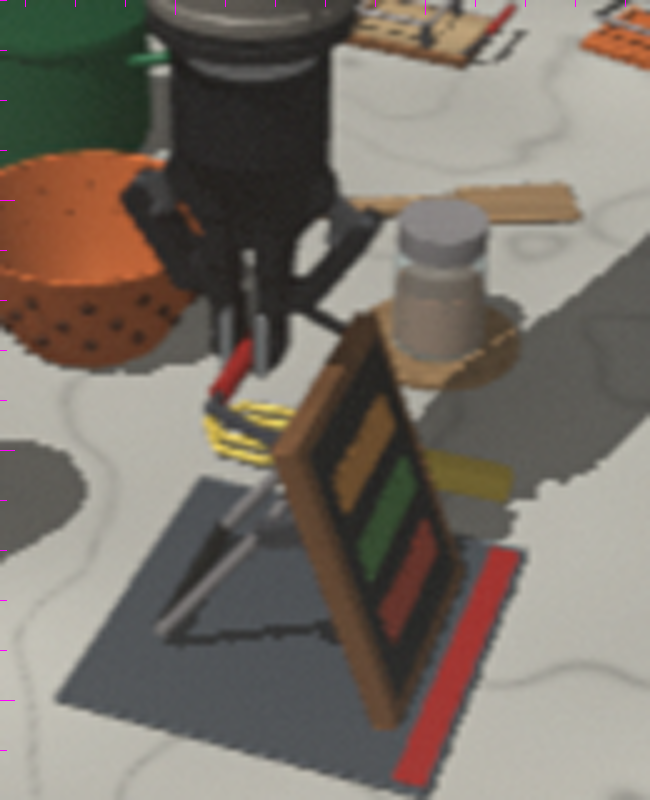

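Emit:
play_rows([
  {"hand": 0.6, "tx": 0, "ty": 0.5, "tz": 0.3, "rx": 0, "ry": 0, "rz": 0},
  {"hand": 0.6, "tx": 0, "ty": 0.4, "tz": 0.2, "rx": 0, "ry": 0, "rz": 0},
  {"hand": 0.6, "tx": 0, "ty": 0, "tz": 0, "rx": 0, "ry": 0, "rz": 0},
])

```text
time: 26.98
tcp_pos: [0.5552, 0.2821, 0.1207]
eef_rot: [0.79, 0.614, -0.0, -0.0]
contact_force: [4.2, -3.6, 6.3]
finger_gap: 0.0096
```

Run:
```python
from h import *
st()
crop(snap("side","pics/s29.png"),235,215,315,320,7,"pics/c43.png")
```

```text
t 26.98 p [0.5552 0.2821 0.1207] yaw_y -14.3 z [-0.001 -0.    -1.   ] j [ 0.13  0.6  -0.97  1.75  0.55  1.09 -1.27] F [ 4.2 -3.6  6.3] gap 0.0096
```

View pics/c43.png

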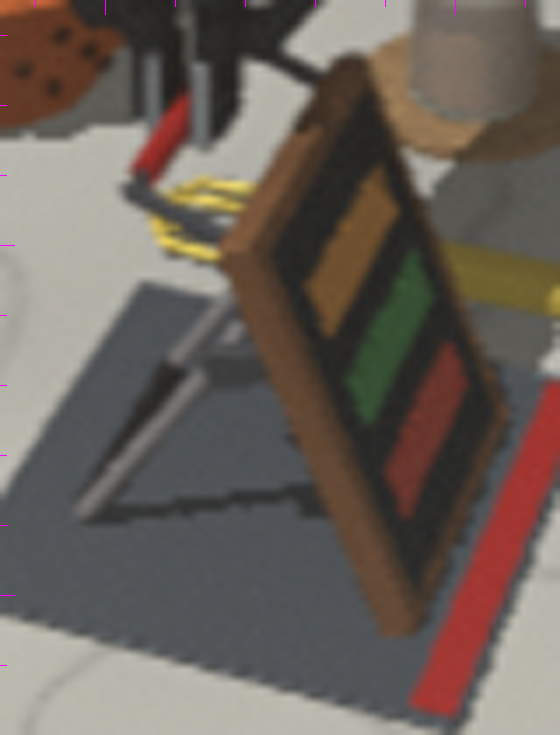

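Emit:
play_rows([
  {"hand": 0.6, "tx": 0, "ty": 0.2, "tz": 0.2, "rx": 0, "ry": 0, "rz": 0},
  {"hand": 0.6, "tx": 0, "ty": 0, "tz": 0, "rx": 0, "ry": 0, "rz": 0},
])

```text
time: 27.28
tcp_pos: [0.5576, 0.2815, 0.1191]
eef_rot: [0.79, 0.614, 0.0, 0.0]
contact_force: [6.4, -4.8, 10.4]
finger_gap: 0.0097
```

Emit:
play_rows([
  {"hand": 0.6, "tx": 0, "ty": 0.1, "tz": 0.1, "rx": 0, "ry": 0, "rz": 0},
  {"hand": 0.6, "tx": 0, "ty": 0, "tz": 0, "rx": 0, "ry": 0, "rz": 0},
])

```text
time: 27.52
tcp_pos: [0.5579, 0.2817, 0.1183]
eef_rot: [0.789, 0.614, -0.0, -0.0]
contact_force: [2.5, -4.5, 13.3]
finger_gap: 0.01
```

Run:
```python
from h import *
crop(snap("side","pics/s30.png"),235,215,315,320,7,"pics/c44.png")
crop(snap("top","pics/t30.png"),130,160,260,280,5,"pics/c45.png")
S=lambda x,y,z:onz("side",235+(x+.5)/7-.5,215+(y+.5)/7-.5,z)
s=arm.get_state();tube=s["tcp_pos"]+[0,0,.048]
f=lambda q:((proj("side",q)-[235,215])*7).round().tolist()
for t in(-21,-24,-27):
    P=panel_pose(tube,-14.3,t)
    print(t,"bot near back/front",f([P(-.085,-.065,.007),P(-.085,-.065,-.007)]),"top near",f([P(.085,-.065,.007),P(.085,-.065,-.007)]),"foot near",f([P(-.0305,-.045,.1176)]),"edge z",P(-.085,0,.007).round(4),P(-.0305,0,.1176).round(4))
```

```text
-21 bot near back/front [[359.0, 636.0], [394.0, 634.0]] top near [[201.0, 247.0], [238.0, 243.0]] foot near [[65.0, 499.0]] edge z [ 0.4665  0.305  -0.001 ] [0.5855 0.2746 0.0102]
-24 bot near back/front [[382.0, 631.0], [417.0, 628.0]] top near [[202.0, 243.0], [238.0, 237.0]] foot near [[86.0, 506.0]] edge z [0.4582 0.3071 0.0041] [0.5776 0.2767 0.0089]
-27 bot near back/front [[405.0, 625.0], [439.0, 621.0]] top near [[203.0, 239.0], [238.0, 232.0]] foot near [[106.0, 513.0]] edge z [0.4501 0.3092 0.0097] [0.5696 0.2787 0.0081]
```

View pics/c44.png

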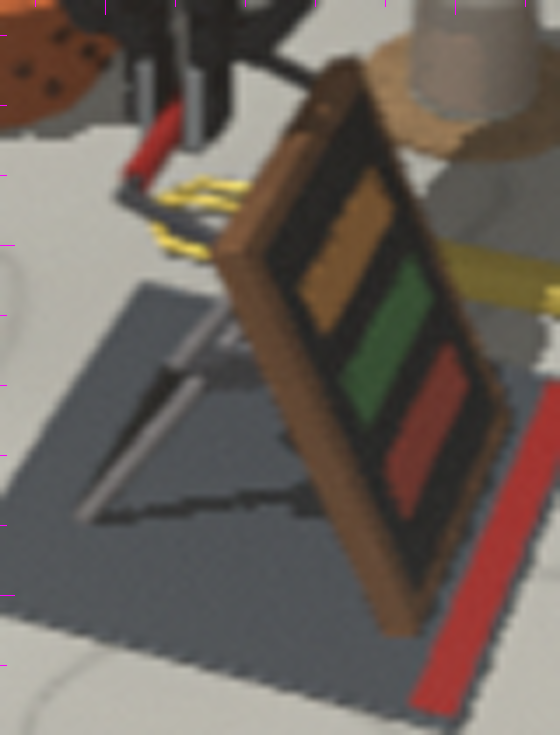

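View pics/c45.png

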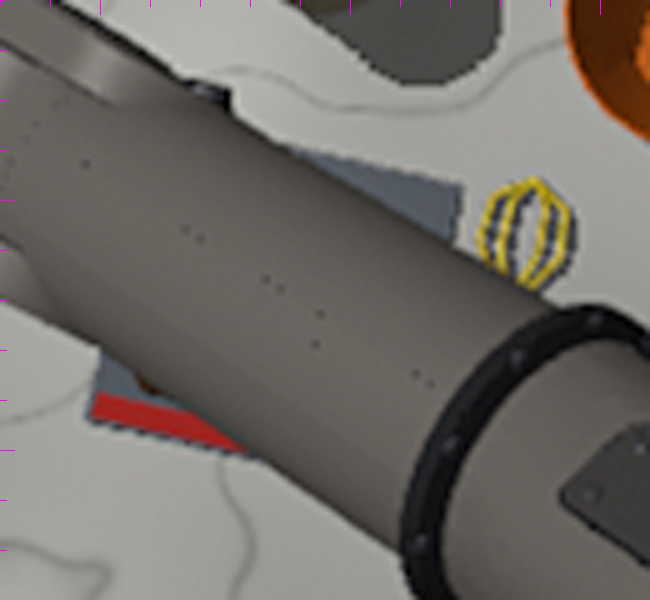

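Emit:
play_rows([
  {"hand": 0.6, "tx": 0, "ty": 0, "tz": -0.1, "rx": 0, "ry": 0, "rz": 0},
  {"hand": 1.4, "tx": 0, "ty": 0, "tz": 0, "rx": 0, "ry": 0, "rz": 0},
  {"hand": 2.4, "tx": 0, "ty": 0, "tz": 0, "rx": 0, "ry": 0, "rz": 0},
  {"hand": 2.4, "tx": 0, "ty": 0, "tz": 0, "rx": 0, "ry": 0, "rz": 0},
  {"hand": 2.4, "tx": 0, "ty": 0, "tz": 0, "rx": 0, "ry": 0, "rz": 0},
])

```text
time: 28.25
tcp_pos: [0.5558, 0.2818, 0.118]
eef_rot: [0.789, 0.614, -0.001, -0.001]
contact_force: [-0.6, -0.4, -0.3]
finger_gap: 0.0241
```

Run:
```python
from h import *
st()
crop(snap("side","pics/s31.png"),235,215,315,320,7,"pics/c46.png")
```

```text
t 28.25 p [0.5558 0.2818 0.118 ] yaw_y -14.2 z [-0.003 -0.    -1.   ] j [ 0.13  0.6  -0.96  1.75  0.55  1.09 -1.27] F [-0.6 -0.4 -0.3] gap 0.0241
```

View pics/c46.png

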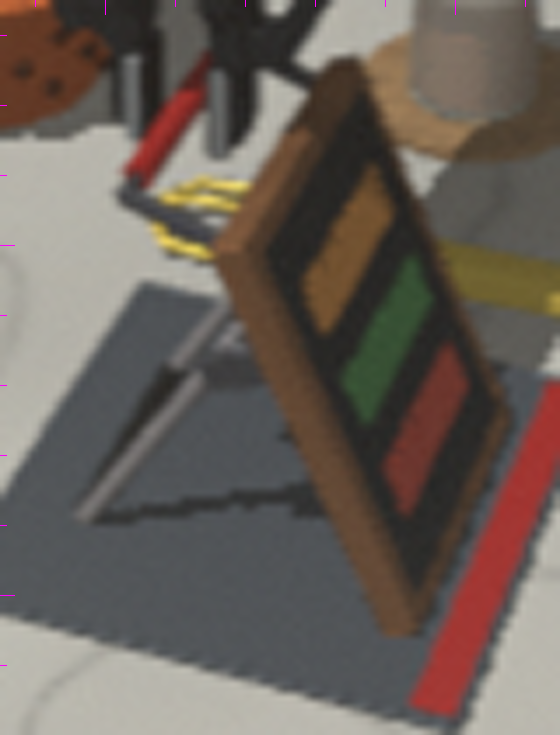

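Emit:
play_rows([
  {"hand": 2.4, "tx": 0, "ty": 0.1, "tz": -1, "rx": 0, "ry": 0, "rz": 0},
  {"hand": 2.4, "tx": 0, "ty": 0, "tz": -2, "rx": 0, "ry": 0, "rz": 0},
  {"hand": 2.4, "tx": 0, "ty": 0, "tz": -3, "rx": 0, "ry": 0, "rz": 0},
  {"hand": 2.4, "tx": 0, "ty": 0, "tz": -4, "rx": 0, "ry": 0, "rz": 0},
  {"hand": 2.4, "tx": 0, "ty": 0, "tz": -4, "rx": 0, "ry": 0, "rz": 0},
  {"hand": 2.4, "tx": -5, "ty": 0, "tz": -2, "rx": 0, "ry": 0, "rz": 0},
  {"hand": 2.4, "tx": -5, "ty": 0, "tz": 0, "rx": 0, "ry": 0, "rz": 0},
  {"hand": 2.4, "tx": -5, "ty": 0, "tz": 0, "rx": 0, "ry": 0, "rz": 0},
])

```text
time: 29.3
tcp_pos: [0.5203, 0.1352, 0.2798]
eef_rot: [0.789, 0.615, -0.001, -0.0]
contact_force: [0.1, -1.2, -0.3]
finger_gap: 0.0235
```

Emit:
play_rows([
  {"hand": 2.4, "tx": -5, "ty": 0, "tz": 0, "rx": 0, "ry": 0, "rz": 0},
  {"hand": 2.4, "tx": -5, "ty": 0, "tz": 0, "rx": 0, "ry": 0, "rz": 0},
  {"hand": 2.4, "tx": -5, "ty": 0, "tz": 0, "rx": 0, "ry": 0, "rz": 0},
  {"hand": 2.4, "tx": -5, "ty": 0, "tz": 0, "rx": 0, "ry": 0, "rz": 0},
  {"hand": 2.4, "tx": -5, "ty": 0, "tz": 0, "rx": 0, "ry": 0, "rz": 0},
  {"hand": 2.4, "tx": 0, "ty": 0, "tz": 0, "rx": 0, "ry": 0, "rz": 0},
])

```text
time: 30.05
tcp_pos: [0.4586, -0.1096, 0.2797]
eef_rot: [0.791, 0.612, -0.002, 0.0]
contact_force: [0.5, 1.1, -0.7]
finger_gap: 0.0243
```

Run:
```python
from h import *
st()
snap("top","pics/t32f.png");s=snap("side","pics/s32f.png")
t=cv2.imread("pics/t32f.png")[:,:,::-1]
crop(t,140,175,300,275,5,"pics/c47.png")
crop(s,225,180,335,320,5,"pics/c48.png")
```

```text
t 30.05 p [ 0.4586 -0.1096  0.2797] yaw_y -14.5 z [-0.003 -0.002 -1.   ] j [ 1.1   0.1  -1.05  1.88  0.1   1.21 -0.23] F [ 0.5  1.1 -0.7] gap 0.0243
```

View pics/c47.png

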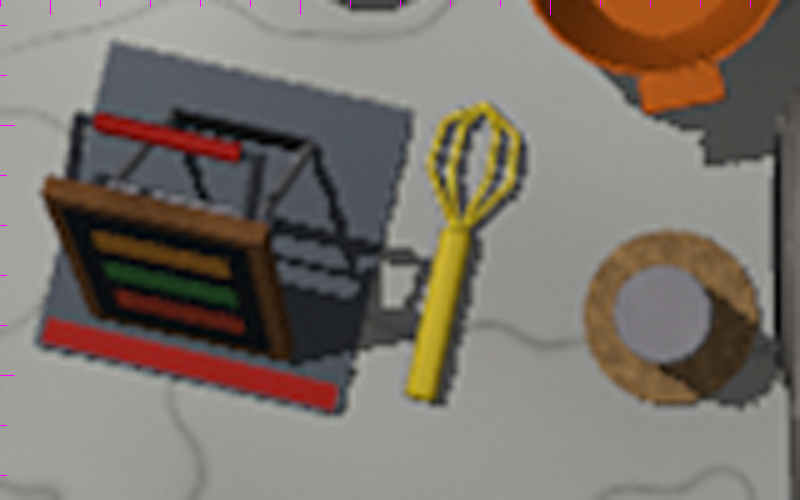

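View pics/c48.png

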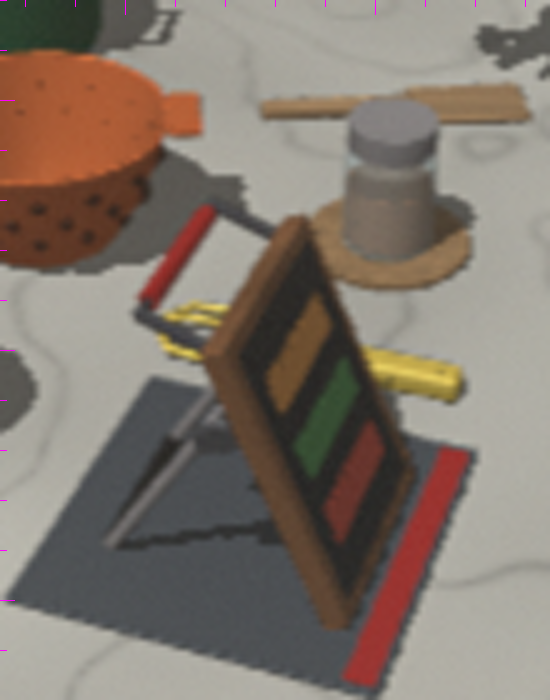

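View pics/t32f.png

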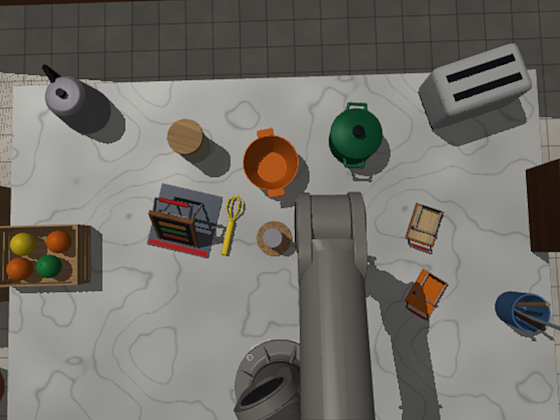

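Run:
```python
from h import *
T=lambda x,y,z:onz("top",140+(x+.5)/5-.5,175+(y+.5)/5-.5,z)
S=lambda x,y,z:onz("side",225+(x+.5)/5-.5,180+(y+.5)/5-.5,z)
def mf(p,c):
    a=np.radians(-14.2);d=(p-c)[:2];return (d@[np.cos(a),np.sin(a)]).round(4),(d@[-np.sin(a),np.cos(a)]).round(4)
ct=np.array([.5185,.2886,0]);cs=np.array([.5170,.2939,0])
print("mat top",[mf(T(*q,.004),ct) for q in((110,42),(413,112),(342,413),(38,345))])
print("front bottom top",[mf(T(*q,.010),ct) for q in((98,318),(288,358))])
print("foot top",[mf(T(*q,.009),ct) for q in((178,115),(308,143))])
print("tube top",[mf(T(*q,.167),ct) for q in((95,122),(240,153))])
print("side front bottom near/back",mf(S(345,625,.010),cs),mf(S(325,628,.004),cs))
print("side foot near",mf(S(110,543,.009),cs))
print("jar top",T(663,314,.096),"coaster",T(672,317,.006),"side",S(393,122,.096),S(391,237,.006))
```

```text
mat top [(np.float64(0.0988), np.float64(0.0998)), (np.float64(0.0972), np.float64(-0.0992)), (np.float64(-0.0977), np.float64(-0.0991)), (np.float64(-0.0984), np.float64(0.0985))]
front bottom top [(np.float64(-0.0732), np.float64(0.0637)), (np.float64(-0.0714), np.float64(-0.0591))]
foot top [(np.float64(0.0625), np.float64(0.045)), (np.float64(0.0632), np.float64(-0.0397))]
tube top [(np.float64(0.0403), np.float64(0.0464)), (np.float64(0.0411), np.float64(-0.0375))]
side front bottom near/back (np.float64(-0.0706), np.float64(0.064)) (np.float64(-0.0601), np.float64(0.0634))
side foot near (np.float64(0.0633), np.float64(0.0468))
jar top [0.45402669 0.00964709 0.096     ] coaster [0.45404234 0.00745392 0.006     ] side [0.45376845 0.01818289 0.096     ] [0.45066163 0.0121241  0.006     ]
```

Run:
```python
from rig import job
print(job.sign_off())
```

```text
the job is handed in; nothing more can be done
None
```

The job is done and handed in, using 30 of the 72 s. I moved the jar onto the coaster and folded the kickstand out to its stop while the panel lay on its face. Then I lifted the panel by the red tube, set its edge on the mat and leaned it back until the foot bar landed, let go and moved the arm clear.

**Last camera checks, in the mat frame:**
- **Panel:** the bottom edge is at x ≈ -60 mm and the foot bar at x ≈ +63 mm. Both middles are about 2 to 3 mm off the centre line, and the panel is square to the mat within about 1°. The lean matched the 24° model, with the picture side facing the red stripe.
- **Jar:** it stands upright, 2 to 7 mm from the coaster centre depending on the camera.
- **Bystanders:** the pot, colander, tin, spatula and whisk look unmoved.
- **Robot:** the contact force read about zero after release, and nothing is being touched.

**Checks that disagreed:**
- The real fingertips sit about 30 mm short of where the stated TCP geometry puts them. I found this in the pictures and corrected for it. The jar was therefore gripped by its cap, not the glass.
- The two cameras differ by about 5 mm in y.
- While I folded the kickstand, the wrist reached its joint limit and dragged the panel about 23 mm toward the robot on the counter. At the stop the panel was also briefly pulled up slightly, which looked like only a few degrees.

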